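# Put the decorating bench in order

### The job

Put the decorating bench in order for the next potter. First roll the terracotta texture wheel on its rim into the cradle with red edges, then the blue wheel into the cradle with blue edges, each right up to the back stop: roll them along the bench, never lift or carry them or let them fall flat. Also stand every tipped glaze bottle upright on its base in the lane among the others, leave all the bottles standing there, and do not disturb the cup and the wooden stamp.

Things in the scene. Friction and masses are not known exactly. Their poses are not given: they have to be found in the camera images.
- wheel_red_c (a point): Centre of the terracotta wheel: a disc 64 mm across, 28 mm thick, 0.16 kg (varies), standing on its rim on the bench, centre 32 mm up. Own y axis = axle, level. A white stripe on each face runs from hub to rim along its own +z, upward at the start. Rolls easily, soon comes to rest when let go; falls flat if tipped over about 23 degrees. Belongs in the cradle with red edges.
- wheel_blue_c (a point): Centre of the blue wheel: a disc 64 mm across, 28 mm thick, 0.16 kg (varies), standing on its rim on the bench, centre 32 mm up. Own y axis = axle, level. A white stripe on each face runs from hub to rim along its own +z, upward at the start. Rolls easily, soon comes to rest when let go; falls flat if tipped over about 23 degrees. Belongs in the cradle with blue edges.
- cradle_red_seat (a point): Where the terracotta wheel's centre ends, parked in the fixed wooden cradle with red edges (32 mm up). x: from mouth (-x, robot's side) to back stop, 45 mm tall, face at x = 34 mm. Cheeks 14 mm tall, 40 mm apart, x = -22 to 34 mm; before them they flare to 73 mm apart at x = -56. No floor: the wheel stands on the bench, home when it touches the stop (x up to 2 mm here) or stands just short.
- cradle_blue_seat (a point): Where the blue wheel's centre ends, parked in the fixed wooden cradle with blue edges (32 mm up). x: from mouth (-x, robot's side) to back stop, 45 mm tall, face at x = 34 mm. Cheeks 14 mm tall, 40 mm apart, x = -22 to 34 mm; before them they flare to 73 mm apart at x = -56. No floor: the wheel stands on the bench, home when it touches the stop (x up to 2 mm here) or stands just short.
- lane_floor (a point): Centre of the floor of the bottle lane: a grey tray fixed to the bench, 130 mm (its x, away from the robot) by 400 mm (its y), floor 6 mm above the bench, aluminium lips 6 mm above the floor all round. Bottles begin about 100 mm apart along y (near -150, -50, 50, 150 mm), in any order.
- tipped1_c (a point): Half-way point of the green glaze bottle, lying on its side in the lane (may be absent: None). 88 mm long: square body 32 x 32 mm, 70 mm long, then a black round cap 22 mm in diameter and 18 mm long. This point lies on its axis, 44 mm from the base and from the cap's end. Own x axis: base to cap; y, z: square to its sides. 0.13 kg (varies).
- tipped2_c (a point): Half-way point of the orange glaze bottle, lying on its side in the lane (may be absent: None). 88 mm long: square body 32 x 32 mm, 70 mm long, then a black round cap 22 mm in diameter and 18 mm long. This point lies on its axis, 44 mm from the base and from the cap's end. Own x axis: base to cap; y, z: square to its sides. 0.13 kg (varies).
- tipped3_c (a point): Half-way point of the blue glaze bottle, lying on its side in the lane (may be absent: None). 88 mm long: square body 32 x 32 mm, 70 mm long, then a black round cap 22 mm in diameter and 18 mm long. This point lies on its axis, 44 mm from the base and from the cap's end. Own x axis: base to cap; y, z: square to its sides. 0.13 kg (varies).
- stood1_c (a point): Half-way point (44 mm above the base) of a yellow glaze bottle already standing in the lane; same size and shape as the others, own z axis from base to cap, x and y square to its sides.
- cup: Underside centre of a terracotta cup, 64 mm wide, 62 mm tall, standing behind the cradles: leave it alone.
- stamp: Underside centre of a wooden stamp, an upright rod 26 mm in diameter, 55 mm tall, behind the gap between the cradles and the lane: leave it alone.

How it is judged:
On the way, in this order (a step that is already met when the one before it is completed fails the run):
1. the terracotta wheel has rolled about half a turn: its stripe points downward (angle between wheel_red_c's own z axis and vertical above 2.4 rad).
2. the terracotta wheel stands on its rim in its cradle, home against the back stop (x of wheel_red_c in the frame of cradle_red_seat between -0.008 and 0.006 m and y of wheel_red_c in the frame of cradle_red_seat between -0.01 and 0.01 m and z of wheel_red_c in the frame of cradle_red_seat below 0.004 m and angle between the y axis of wheel_red_c and the y axis of cradle_red_seat, either way round below 0.3 rad and linear speed of wheel_red below 0.03 m/s), for 0.3 s.
3. the blue wheel has rolled about half a turn: its stripe points downward (angle between wheel_blue_c's own z axis and vertical above 2.4 rad).
4. the blue wheel stands on its rim in its cradle, home against the back stop (x of wheel_blue_c in the frame of cradle_blue_seat between -0.008 and 0.006 m and y of wheel_blue_c in the frame of cradle_blue_seat between -0.01 and 0.01 m and z of wheel_blue_c in the frame of cradle_blue_seat below 0.004 m and angle between the y axis of wheel_blue_c and the y axis of cradle_blue_seat, either way round below 0.3 rad and linear speed of wheel_blue below 0.03 m/s), for 0.3 s.
At the end, for the whole second after the job is handed in: Wheels stand at rest on their rims in their own cradles, less than 10 mm short of the back stop, within 10 mm across, in line within 0.3 rad. Every bottle stands upright (0.1 rad) at rest on the lane floor, axis within 45 mm of its centre line and between its ends (all of step 2 and all of step 4 and angle between each of tipped1_c, tipped2_c, tipped3_c's own x axis and vertical below 0.1 rad and x of tipped1_c in the frame of lane_floor between -0.045 and 0.045 m and y of tipped1_c in the frame of lane_floor between -0.19 and 0.19 m and z of each of tipped1_c, tipped2_c, tipped3_c, stood1_c in the frame of lane_floor below 0.05 m and linear speed of each of tipped1, tipped2, tipped3, stood1 below 0.03 m/s and x of tipped2_c in the frame of lane_floor between -0.045 and 0.045 m and y of tipped2_c in the frame of lane_floor between -0.19 and 0.19 m and x of tipped3_c in the frame of lane_floor between -0.045 and 0.045 m and y of tipped3_c in the frame of lane_floor between -0.19 and 0.19 m and angle between stood1_c's own z axis and vertical below 0.1 rad and x of stood1_c in the frame of lane_floor between -0.045 and 0.045 m and y of stood1_c in the frame of lane_floor between -0.19 and 0.19 m); the robot touches nothing.
It fails at once if the terracotta wheel has fallen flat or nearly so (angle between wheel_red_c's own y axis and vertical below 0.8 rad or angle between wheel_red_c's own y axis and vertical above 2.34159 rad).
It fails at once if the terracotta wheel has been lifted off the bench (height (world z) of wheel_red_c above 0.044 m).
It fails at once if the blue wheel has fallen flat or nearly so (angle between wheel_blue_c's own y axis and vertical below 0.8 rad or angle between wheel_blue_c's own y axis and vertical above 2.34159 rad).
It fails at once if the blue wheel has been lifted off the bench (height (world z) of wheel_blue_c above 0.044 m).
It fails at once if the cup or the stamp has been knocked aside or over (distance of any of cup, stamp from where it was at the start of the episode above 0.03 m or angle between any of cup, stamp's own z axis and vertical above 0.5 rad).
Of tipped1, tipped2, tipped3 only 2 to 3 are there at a start; the rules pass over those that are not, and their reading is None.
At some moment in a run one of tipped1, tipped2, tipped3 may be knocked a few centimetres aside while the robot is not near it.
Once in a run the grip may slacken for a moment while it holds something.
It also fails if it takes over 210 s, if anything falls off the work surface, if the arm or the gripper's body presses on something with over 40 N, if the wrist force passes 120 N, or if a joint passes its speed limit or range.

### The arm

A 6-joint arm with a two-finger parallel gripper is mounted at the origin on the work surface. World frame = base frame: x ahead of the robot, y to its left, z up, the work surface at z = 0. Lengths are in m, angles in rad, forces in N, time in s.
With the tool pointing down it reaches from about 0.35 to 0.975 m from the base axis. Payload 4.9 kg.
Tool frame: the origin (TCP) lies on the centre line of the jaws, within the pads' length; the fingertips stand manip.tcp_to_tips ahead of it and the grasp point (between the pads) is the TCP (manip.tcp_to_tips is the distance from the TCP to the fingertips, in m); y points along the fingers, z is the direction in which the jaws open and shut, and the axes are right-handed (so a half turn about y gives the same grasp; the last joint's range is limited). The gripper opens to 85 mm and grips with 20 to 120 N. Pads are 22 mm wide; open, the fingers measure 114 mm over their backs; the gripper's body (76 mm by 85 mm) begins 54 mm behind the grasp point. The pads swing forward as they close: fully open they stand 13 mm farther back than shut.
Start: joints at [-1.428, 0.053, 1.613, -0, 1.476, -0.119], TCP at [0.162, -0.604, 0.25] pointing down, gripper open.
Joint ranges: [-3.01, 3.01], [-1.01, 2.22], [0.06, 2.58], [-1.02, 4.17], [0.09, 2.62], [-3.14, 3.14]. Speed limits (rad/s): [2.57, 2.57, 3.14, 3.14, 3.14, 3.14].

### API

Orientations are given as a unit quaternion [w, x, y, z].
In Python, from plant import manip gives the robot as it stands.
- The arm moves only by the tool apply_moves, never from a script. Its argument "moves" is a list of rows, each a list of 7 numbers: the gripper's target within -1 to 1 (shut at 1, half-way at 0, fully open at -1), then the shift along the tool's x, y, z in mm, then the turn, a rotation vector about the tool's x, y, z in degrees. A call has 1 to 20 rows; each row shifts and turns the commanded pose from where the row before left it, along the tool's axes as they then stand; what a row does not reach is not made up. A row lasts 1/10 s, in which the tool goes at most 50 mm and 8.59 degrees, less where a joint would pass 70% of its speed; a pose out of reach is approached as far as the arm can. A call with a gripper value outside its range is refused whole. The fingers move at their own pace and stop on an object; the grip force is fixed at half the most. Time passes only in rows, so rows that do not move let the fingers close. It gives the time, the measured TCP pose, the force and the opening at its end, in the units of the state.
- manip.state(): the state, without advancing time (a new reading comes with each control period).
- manip.grab_frame(name): name is "scene" or "top" or "wrist"; returns the picture (384x512x3 uint8, blue, green, red); there is no depth.
- manip.calibration(name): a dict with "mtx" (3x3 intrinsics, pixels), "distortion" ([k1, k2, p1, p2, k3] as OpenCV has them; the pictures are not rectified), "T" (4x4, takes a point from camera to world coordinates); the wrist camera has in their place "T_tool_cam" (4x4, takes a point from camera to tool coordinates, whose origin is the TCP and whose axes are the tool frame's). Camera axes: x right, y down, z forward; pixel columns grow to the right and rows downward; lengths in m; the calibration is good to about 2 mm. A picture is of the moment at which its call begins: read the wrist's pose just before it. calibration takes no time and is no camera call.
- manip.job_done(): hands the job in, once; it reports no verdict.
The state is a dict: "time": time; "joint_pos": joint angles; "joint_vel": joint speeds; "joint_efforts": joint torques, N m; "tool_pos": TCP position; "tool_rot": TCP orientation; "contact_force": force on the tool from outside, world axes, zero at the start; "ft_torque": the same for the moment, N m; "gripper_width": opening from 0.0 (shut) to 1.0 (fully open).
Only numpy, scipy, OpenCV 4.12 (cv2) and the standard library are available. Lean on these libraries where they do the work, as an engineer would, in place of code of your own. Each camera call takes 0.05 s, during which the arm holds its last target. There are 200 camera calls.

## Working session

There is one attempt and no reset: what is moved stays moved. The work goes in short steps, Python scripts to look and compute and a tool call to move; the robot and the scene stay as the last step left them, time stands still between calls to the robot, and variables do not carry over. Pictures are saved under pics/ and viewed, about 12 in all and at most 16, crops included, and the job is handed in when it is done.

Besides the shell and the picture viewer there is one more tool, called after ">>>" by a JSON object that holds its "op" and its "data". apply_moves: Moves the arm, as the interface text tells. Its arguments: {"type":"object","properties":{"moves":{"type":"array","items":{"type":"array","items":{"type":"number"}}}},"required":["moves"]}

```bash
ls; mkdir -p pics; cat > h.py <<'E'
import numpy as np, cv2
from scipy.spatial.transform import Rotation as R
from plant import manip
def grab(n,f=None):
    s=manip.state(); im=np.array(manip.grab_frame(n)); 
    if f: cv2.imwrite('pics/'+f,im)
    return im,cam(n,s)
def cam(n,s=None):
    c=manip.calibration(n); K=np.array(c['mtx']);d=np.array(c['distortion'],float)
    if 'T' in c: T=np.array(c['T'])
    else:
        s=s or manip.state(); q=s['tool_rot']; Tt=np.eye(4);Tt[:3,:3]=R.from_quat([q[1],q[2],q[3],q[0]]).as_matrix();Tt[:3,3]=s['tool_pos'];T=Tt@np.array(c['T_tool_cam'])
    return K,d,T
def onplane(C,uv,z):
    K,d,T=C; p=cv2.undistortPoints(np.array(uv,float).reshape(-1,1,2),K,d)[:,0]
    r=np.c_[p,np.ones(len(p))]@T[:3,:3].T; o=T[:3,3]
    return o+r*((z-o[2])/r[:,2:])
def proj(C,P):
    K,d,T=C; Ti=np.linalg.inv(T); return cv2.projectPoints(np.array(P,float).reshape(-1,1,3),cv2.Rodrigues(Ti[:3,:3])[0],Ti[:3,3],K,d)[0][:,0]
def st():
    s=manip.state(); q=s['tool_rot']; M=R.from_quat([q[1],q[2],q[3],q[0]]).as_matrix()
    print('t',round(s['time'],2),'pos',np.round(s['tool_pos'],4),'F',np.round(s['contact_force'],1),'w',round(s['gripper_width'],3));print(np.round(M,3)); return np.array(s['tool_pos']),M
E
python3 - <<'E'
from h import *
st(); print('tips',manip.tcp_to_tips)
for n in('scene','top'):
    im,C=grab(n,n+'0.png'); print(n,np.round(C[0],1).tolist(),np.round(C[1],3),np.round(C[2],3).tolist())
print(np.round(manip.calibration('wrist')['T_tool_cam'],3))
E
```

```text
pics
t 0.0 pos [ 0.1617 -0.6031  0.2491] F [0.2 0.4 0.6] w 0.998
[[-0.966 -0.     0.259]
 [-0.259  0.002 -0.966]
 [-0.    -1.    -0.002]]
tips 0.019
scene [[352.0, 0.0, 255.4], [0.0, 352.0, 192.6], [0.0, 0.0, 1.0]] [-0.042  0.     0.     0.     0.   ] [[0.572, 0.525, -0.63, 1.145], [0.82, -0.343, 0.459, -0.371], [0.024, -0.779, -0.627, 0.624], [0.0, 0.0, 0.0, 1.0]]
top [[472.9, 0.0, 259.2], [0.0, 472.9, 188.6], [0.0, 0.0, 1.0]] [-0.107  0.     0.     0.     0.   ] [[-0.056, -0.976, 0.211, 0.352], [-0.998, 0.056, -0.007, 0.004], [-0.005, -0.211, -0.978, 1.23], [0.0, 0.0, 0.0, 1.0]]
[[ 0.     0.965  0.262 -0.066]
 [ 0.001 -0.262  0.965 -0.124]
 [ 1.    -0.    -0.001  0.   ]
 [ 0.     0.     0.     1.   ]]
```

View pics/top0.png

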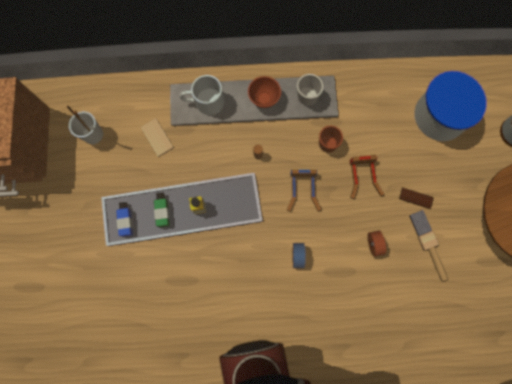

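View pics/scene0.png

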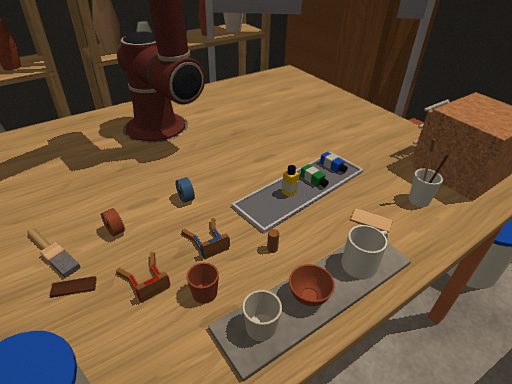

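The top view shows the red wheel near (377,243), the blue wheel near (299,256), the red cradle at (365,177) and the blue cradle at (305,190). In the lane, the blue bottle (123,220) and the green bottle (161,210) are lying with their caps pointing away from the robot. The yellow bottle (197,204) is standing, and orange is absent. Next I'll measure these by colour.

```bash
cat > seg.py <<'E'
from h import *
def blobs(im,lo,hi,amin=12,S=None):
    h=cv2.cvtColor(im,cv2.COLOR_BGR2HSV)
    lo=np.array(lo);hi=np.array(hi)
    m=cv2.inRange(h,lo,hi) if lo[0]<=hi[0] else cv2.inRange(h,np.array([0,lo[1],lo[2]]),hi)|cv2.inRange(h,lo,np.array([180,hi[1],hi[2]]))
    n,l,s,c=cv2.connectedComponentsWithStats(m)
    return [(s[i],c[i],l==i) for i in range(1,n) if s[i,4]>=amin]
E
python3 - <<'E'
from seg import *
for n in('top',):
    im=cv2.imread(f'pics/{n}0.png');C=cam(n)
    for nm,lo,hi,z in(('red',(172,120,50),(9,255,255),.032),('blue',(100,70,40),(130,255,255),.03),('green',(45,80,20),(85,255,255),.02),('yel',(22,150,60),(35,255,255),.06)):
        for s,c,m in blobs(im,lo,hi):
            if 90<c[0]<400 and 130<c[1]<270:
                r=cv2.minAreaRect(np.argwhere(m)[:,::-1].astype(np.float32)); b=onplane(C,cv2.boxPoints(r),z)
                print(n,nm,s[:5],c.round(1),onplane(C,[c],z).round(3)[0],'rect',np.round(r[1],1),round(r[2]),b[:,:2].round(3).tolist())
    big=np.hstack([cv2.resize(im[140:265,270:400],None,fx=4,fy=4,interpolation=2)]);cv2.imwrite('pics/c1.png',big)
E
```

```text
top red [321 136  17  12 112] [329.8 142.3] [ 0.725 -0.198  0.032] rect [16. 11.] 0 [[0.713, -0.174], [0.744, -0.176], [0.741, -0.219], [0.711, -0.216]]
top red [359 156  12   5  45] [364.6 157.7] [ 0.678 -0.287  0.032] rect [ 4. 11.] 90 [[0.683, -0.272], [0.681, -0.302], [0.67, -0.3], [0.672, -0.271]]
top red [350 160   8  24  69] [354.4 172.3] [ 0.639 -0.256  0.032] rect [23.8  3.8] 77 [[0.673, -0.247], [0.674, -0.257], [0.611, -0.264], [0.61, -0.254]]
top red [371 162   5  21  56] [373.1 171.6] [ 0.639 -0.305  0.032] rect [20.4  2.7] 82 [[0.665, -0.301], [0.665, -0.308], [0.611, -0.31], [0.61, -0.303]]
top red [371 232  14  23 171] [378.2 242.9] [ 0.452 -0.299  0.032] rect [21.4 11.9] 69 [[0.474, -0.276], [0.483, -0.306], [0.431, -0.32], [0.422, -0.291]]
top blue [116 208  14  11 125] [122.4 212.7] [0.567 0.354 0.03 ] rect [ 9.7 13.3] 81 [[0.578, 0.373], [0.582, 0.338], [0.557, 0.334], [0.553, 0.369]]
top blue [118 228  14   8  98] [124.5 231.7] [0.517 0.348 0.03 ] rect [ 7. 13.] 90 [[0.527, 0.365], [0.526, 0.331], [0.508, 0.331], [0.509, 0.365]]
top blue [295 247   9  16 133] [298.9 254.8] [ 0.434 -0.095  0.03 ] rect [15.  8.] 90 [[0.454, -0.086], [0.453, -0.107], [0.415, -0.104], [0.417, -0.084]]
top green [154 198  13  10 111] [160.3 202.7] [0.59  0.256 0.02 ] rect [ 9. 12.] 90 [[0.603, 0.273], [0.601, 0.241], [0.577, 0.241], [0.579, 0.273]]
top green [156 219  13   8  88] [162.2 222.4] [0.538 0.252 0.02 ] rect [ 7. 12.] 90 [[0.547, 0.268], [0.546, 0.237], [0.527, 0.237], [0.529, 0.268]]
top yel [191 197  12  14  69] [197.1 205.2] [0.57  0.155 0.06 ] rect [12.4 11.5] 82 [[0.589, 0.173], [0.592, 0.145], [0.56, 0.141], [0.557, 0.17]]
```

View pics/c1.png

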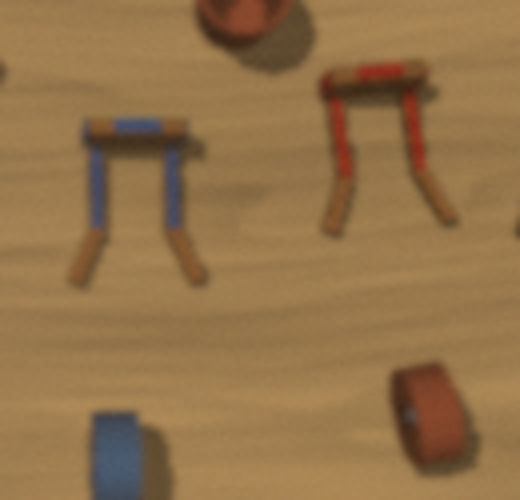

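>>> {"op": "apply_moves", "data": {"moves": [[-1, 0, 0, 0, 0, -8.33, 0], [-1, 0, 0, 0, 0, -8.33, 0], [-1, 0, 0, 0, 0, -8.33, 0], [-1, 0, 0, 0, 0, -8.33, 0], [-1, 0, 0, 0, 0, -8.33, 0], [-1, 0, 0, 0, 0, -8.33, 0], [-1, 0, 0, 0, 0, -8.33, 0], [-1, 0, 0, 0, 0, -8.33, 0], [-1, 0, 0, 0, 0, -8.36, 0], [-1, -30, 0, 35, 0, 0, 0], [-1, -30, 0, 35, 0, 0, 0], [-1, -30, 0, 35, 0, 0, 0], [-1, -30, 0, 35, 0, 0, 0], [-1, -30, 0, 35, 0, 0, 0], [-1, -30, 0, 35, 0, 0, 0], [-1, -30, 0, 35, 0, 0, 0], [-1, -30, 0, 35, 0, 0, 0], [-1, -30, 0, 35, 0, 0, 0], [-1, -30, 0, 35, 0, 0, 0], [-1, 0, 0, 0, 0, 0, 0]]}}

```text
time: 2.1
tool_pos: [0.5146, -0.2998, 0.2496]
tool_rot: [0.502, -0.501, 0.499, -0.498]
contact_force: [-0.8, 0.4, -1.3]
gripper_width: 0.999
```

```bash
python3 - <<'E'
from h import *
st(); im,C=grab('wrist','w1.png'); print(C[0].round(1).tolist(),C[1])
E
```

```text
t 2.1 pos [ 0.5146 -0.2998  0.2496] F [-0.8  0.4 -1.3] w 0.999
[[ 0.006  0.     1.   ]
 [-1.     0.002  0.006]
 [-0.002 -1.     0.   ]]
[[332.4, 0.0, 255.4], [0.0, 332.4, 189.0], [0.0, 0.0, 1.0]] [-0.04446235  0.          0.          0.          0.        ]
```

View pics/w1.png

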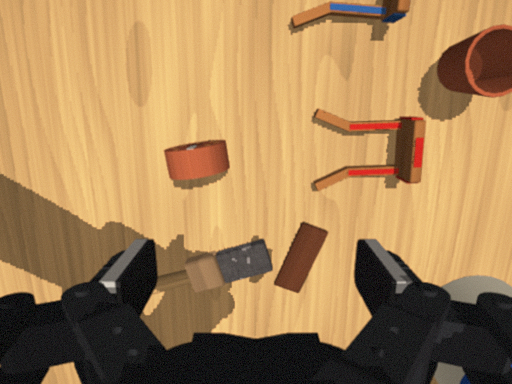

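```bash
python3 - <<'E'
from seg import *
im=cv2.imread('pics/w1.png');C=cam('wrist')
for s,c,m in blobs(im,(172,120,60),(9,255,255),40):
    if 100<c[1]<200 and c[0]<440:
        pts=np.argwhere(m)[:,::-1].astype(np.float32); r=cv2.minAreaRect(pts); bx=cv2.boxPoints(r)
        z=.014 if s[3]<12 else(.045 if c[0]>400 else .064)
        v=cv2.fitLine(onplane(C,pts,z)[:,:2].astype(np.float32),2,0,.01,.01).ravel()
        print(s,c.round(1),'c',onplane(C,[c],z)[0].round(4),'line deg',np.degrees(np.arctan(v[1]/v[0])).round(2),'box',bx.round().tolist(),onplane(C,bx,z)[:,:2].round(4).tolist())
        if z==.064:
            L=pts[pts[:,0]<=pts[:,0].min()+1].mean(0);Rr=pts[pts[:,0]>=pts[:,0].max()-1].mean(0)
            print('ends',L,Rr,onplane(C,[L,Rr],.036).round(4))
            # lower edge of blob per column
            cols=range(int(L[0])+12,int(Rr[0])-8,3); e=[(x,pts[pts[:,0]==x][:,1].max()+.5) for x in cols]; u=[(x,pts[pts[:,0]==x][:,1].min()-.5) for x in cols]
            for q in(e,u): print(onplane(C,q,.064)[:,:2].round(4).tolist())
E
```

```text
[401 117  22   4  68] [411.4 118.2] c [ 0.6793 -0.2536  0.014 ] line deg -0.43 box [[401.0, 117.0], [422.0, 117.0], [422.0, 120.0], [401.0, 120.0]] [[0.6678, -0.2525], [0.6906, -0.2522], [0.691, -0.2553], [0.6681, -0.2556]]
[349 122  54   8 345] [375.9 125.8] c [ 0.6415 -0.2621  0.014 ] line deg 2.41 box [[349.0, 124.0], [402.0, 122.0], [402.0, 128.0], [349.0, 130.0]] [[0.6121, -0.26], [0.6693, -0.2572], [0.6704, -0.2645], [0.613, -0.2673]]
[413 137  11  31 264] [418.2 152. ] c [ 0.6758 -0.2852  0.045 ] line deg -87.68 box [[413.0, 167.0], [415.0, 136.0], [424.0, 137.0], [421.0, 168.0]] [[0.6721, -0.3005], [0.6708, -0.2697], [0.6796, -0.2703], [0.681, -0.3012]]
[ 165  141   64   39 1817] [196.9 160.6] c [ 0.4575 -0.2918  0.064 ] line deg 10.41 box [[164.0, 148.0], [224.0, 138.0], [229.0, 172.0], [170.0, 182.0]] [[0.4274, -0.2802], [0.4832, -0.2708], [0.4879, -0.3025], [0.4306, -0.3124]]
ends [165.8 153.2] [227.2 163.9] [[ 0.4207 -0.2892  0.036 ]
 [ 0.4836 -0.3002  0.036 ]]
[[0.4376, -0.3092], [0.4405, -0.3102], [0.4434, -0.3092], [0.4463, -0.3092], [0.4492, -0.3092], [0.4521, -0.3082], [0.455, -0.3082], [0.4579, -0.3082], [0.4608, -0.3072], [0.4636, -0.3072], [0.4665, -0.3062], [0.4694, -0.3052], [0.4723, -0.3042], [0.4752, -0.3042]]
[[0.4392, -0.2813], [0.4422, -0.2785], [0.445, -0.2785], [0.4479, -0.2766], [0.4507, -0.2766], [0.4533, -0.2813], [0.4562, -0.2794], [0.4591, -0.2757], [0.462, -0.2747], [0.4648, -0.2738], [0.4676, -0.2738], [0.4703, -0.2766], [0.4731, -0.2756], [0.4759, -0.2756]]
[348 168  51   8 324] [372.7 171.6] c [ 0.6427 -0.3122  0.014 ] line deg 2.37 box [[348.0, 169.0], [398.0, 168.0], [398.0, 174.0], [348.0, 176.0]] [[0.6147, -0.3095], [0.6706, -0.3074], [0.6717, -0.3149], [0.6155, -0.3169]]
```

The wrist view shows the red wheel at (197,160), about (0.452,-0.2945) with its heading at about 10°. The red cradle cheeks at (376,126) and (373,172) put the seat at about (0.635,-0.2875) with its heading at 2.4°. I'll straddle the wheel fore and aft, turn it into line, then roll it loosely caged.

>>> {"op": "apply_moves", "data": {"moves": [[-1, -2.6, 0, -31, 0, -4.75, 0], [-1, -0.5, 0, -31.5, 0, -4.75, 0], [-1, 0, 40, 0, 0, 0, 0], [-1, 0, 40, 0, 0, 0, 0], [-1, 0, 40, 0, 0, 0, 0], [-1, 0, 30, 0, 0, 0, 0], [-1, 0, 0, 0, 0, 0, 0]]}}

```text
time: 2.85
tool_pos: [0.4453, -0.3012, 0.0946]
tool_rot: [-0.539, 0.539, -0.461, 0.453]
contact_force: [0.2, 0.1, 0.3]
gripper_width: 0.998
```

```bash
python3 - <<'E'
from h import *
st(); im,C=grab('wrist','w2.png')
E
```

```text
t 2.85 pos [ 0.4453 -0.3012  0.0946] F [0.2 0.1 0.3] w 0.998
[[ 0.163 -0.009  0.987]
 [-0.987  0.007  0.164]
 [-0.009 -1.    -0.007]]
```

View pics/w2.png

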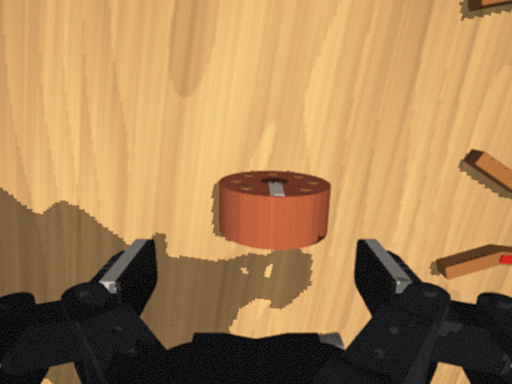

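>>> {"op": "apply_moves", "data": {"moves": [[-1, -5.5, 0, 8.3, 0, 0, 0], [-1, 0, 0, 0, 0, 0, 0], [-1, 0, 21, 0, 0, 0, 0], [-1, 0, 21, 0, 0, 0, 0], [-1, 0, 20, 0, 0, 0, 0], [-1, 0, 0, 0, 0, 0, 0], [-0.55, 0, 0, 0, 0, 0, 0], [-0.55, 0, 0, 0, 0, 0, 0], [-0.55, 0, 0, 0, 0, 0, 0], [-0.55, 0, 0, 0, 0, 0, 0]]}}

```text
time: 3.9
tool_pos: [0.4572, -0.2969, 0.0395]
tool_rot: [-0.54, 0.54, -0.456, 0.458]
contact_force: [0.2, 0.9, 1.6]
gripper_width: 0.77
```

```bash
python3 - <<'E'
from h import *
st(); im,C=grab('wrist','w3.png')
E
```

```text
t 3.9 pos [ 0.4572 -0.2969  0.0395] F [0.2 0.9 1.6] w 0.77
[[ 0.165  0.002  0.986]
 [-0.986 -0.001  0.165]
 [ 0.002 -1.     0.001]]
```

View pics/w3.png

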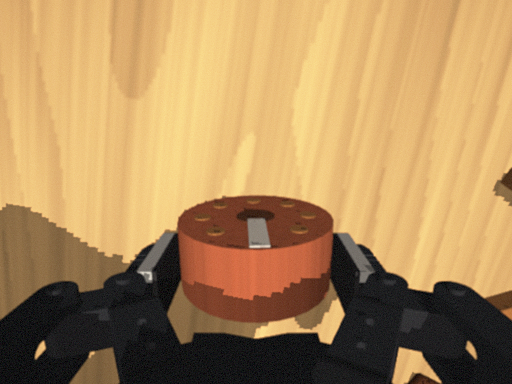

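>>> {"op": "apply_moves", "data": {"moves": [[-0.6, 0, 7, 0, 0, 0, 0], [0, 0, 0, 0, 0, 0, 0], [0, 0, 0, 0, 0, 0, 0], [0, 0, 0, 0, 0, 3.6, 0], [0, 0, 0, 0, 0, 3.6, 0], [0, 0, 0, 0, 0, 0, 0], [-0.62, 0, 0, 0, 0, 0, 0], [-0.62, 0, 0, 0, 0, 0, 0]]}}

```text
time: 4.75
tool_pos: [0.4564, -0.2962, 0.031]
tool_rot: [0.51, -0.51, 0.49, -0.489]
contact_force: [-0.2, -0.9, -0.4]
gripper_width: 0.807
```

```bash
python3 - <<'E'
from h import *
p,M=st()
s=np.array([.635,-.2875]); print('to seat world',s-p[:2],'toolxz mm',1e3*(M[:2].T@(s-p[:2]))[[0,2]], 'heading',np.degrees(np.arctan2(M[1,2],M[0,2])))
E
```

```text
t 4.75 pos [ 0.4564 -0.2962  0.031 ] F [-0.2 -0.9 -0.4] w 0.807
[[ 0.041 -0.     0.999]
 [-0.999  0.001  0.041]
 [-0.001 -1.    -0.   ]]
to seat world [0.17858806 0.00865764] toolxz mm [ -1.34238112 178.79274227] heading 2.3452684010923996
```

>>> {"op": "apply_moves", "data": {"moves": [[-0.62, 0, 0, 3, 0, 0, 0], [-0.62, 0, 0, 5, 0, 0, 0], [-0.62, 0, 0, 6, 0, 0, 0], [-0.62, 0, 0, 6, 0, 0, 0], [-0.62, 0, 0, 6, 0, 0, 0], [-0.62, 0, 0, 6, 0, 0, 0], [-0.62, 0, 0, 4, 0, 0, 0], [-0.62, 0, 0, 2, 0, 0, 0], [-0.62, 0, 0, 0, 0, 0, 0]]}}

```text
time: 5.65
tool_pos: [0.4948, -0.2949, 0.0313]
tool_rot: [0.51, -0.51, 0.49, -0.49]
contact_force: [0.4, -0.5, 0.0]
gripper_width: 0.811
```

```bash
python3 - <<'E'
from h import *
p,M=st(); im,C=grab('wrist','w4.png')
E
```

```text
t 5.65 pos [ 0.4948 -0.2949  0.0313] F [ 0.4 -0.5  0. ] w 0.811
[[ 0.04   0.     0.999]
 [-0.999 -0.     0.04 ]
 [ 0.    -1.     0.   ]]
```

View pics/w4.png

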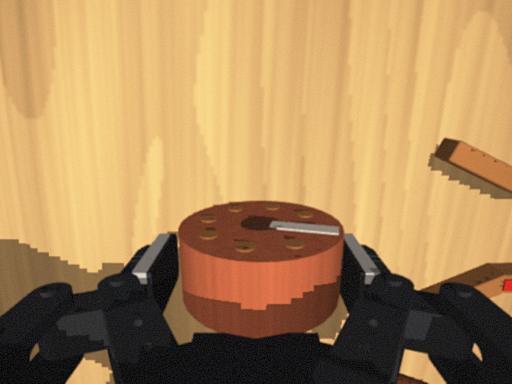

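The wheel is caged, and its stripe has turned about 70°, so it really is rolling. I'll keep going.

>>> {"op": "apply_moves", "data": {"moves": [[-0.62, 0, 0, 4, 0, 0, 0], [-0.62, 0, 0, 7, 0, 0, 0], [-0.62, 0, 0, 8, 0, 0, 0], [-0.62, 0, 0, 8, 0, 0, 0], [-0.62, 0, 0, 8, 0, 0, 0], [-0.62, 0, 0, 8, 0, 0, 0], [-0.62, 0, 0, 8, 0, 0, 0], [-0.62, 0, 0, 8, 0, 0, 0], [-0.62, 0, 0, 8, 0, 0, 0], [-0.62, 0, 0, 8, 0, 0, 0], [-0.62, 0, 0, 7, 0, 0, 0], [-0.62, 0, 0, 5, 0, 0, 0], [-0.62, 0, 0, 3, 0, 0, 0], [-0.62, 0, 0, 0, 0, 0, 0], [-1, 0, 0, 0, 0, 0, 0], [-1, 0, 0, 0, 0, 0, 0], [-1, 0, 0, 0, 0, 0, 0], [-1, 0, 0, 0, 0, 0, 0]]}}

```text
time: 7.5
tool_pos: [0.5843, -0.2913, 0.0313]
tool_rot: [-0.51, 0.51, -0.49, 0.49]
contact_force: [0.1, 0.4, -0.0]
gripper_width: 1.001
```

```bash
python3 - <<'E'
from h import *
p,M=st(); im,C=grab('wrist','w5.png')
s=np.array([.635,-.2875]); print('toolxz mm',1e3*(M[:2].T@(s-p[:2]))[[0,2]])
E
```

```text
t 7.5 pos [ 0.5843 -0.2913  0.0313] F [ 0.1  0.4 -0. ] w 1.001
[[ 0.04  -0.     0.999]
 [-0.999  0.     0.04 ]
 [-0.    -1.    -0.   ]]
toolxz mm [-1.76878707 50.79693852]
```

View pics/w5.png

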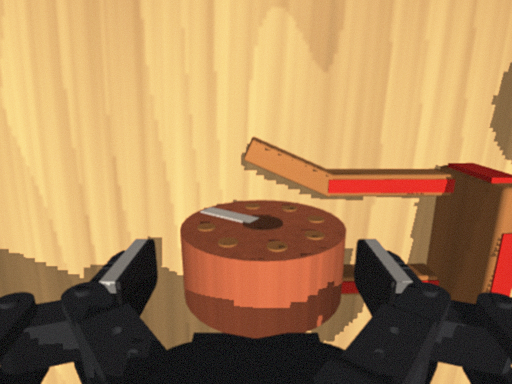

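The stripe now points backwards at (225,215), so it has gone past half a turn. The wheel is entering the mouth, with the cheeks visible on both sides. I'll lift off and push it from behind with the jaws shut.

>>> {"op": "apply_moves", "data": {"moves": [[-1, 0, -22, 0, 0, 0, 0], [-1, 0, -22, 0, 0, 0, 0], [-1, 0, -22, 0, 0, 0, 0], [1, 0, -4, -30, 0, 0, 0], [1, 0, 0, -28, 0, 0, 0], [1, 0, 0, 0, 0, 0, 0], [1, 0, 0, 0, 0, 0, 0], [1, 0, 0, 0, 0, 0, 0], [1, 0, 33, 0, 0, 0, 0], [1, 0, 33, 0, 0, 0, 0], [1, 0, 0, 0, 0, 0, 0], [1, 0, 0, 5, 0, 0, 0], [1, 0, 0, 8, 0, 0, 0], [1, 0, 0, 8, 0, 0, 0], [1, 0, 0, 8, 0, 0, 0], [1, 0, 0, 8, 0, 0, 0], [1, 0, 0, 8, 0, 0, 0], [1, 0, 0, 5, 0, 0, 0], [1, 0, 0, 3, 0, 0, 0], [1, 0, 0, 0, 0, 0, 0]]}}

```text
time: 9.55
tool_pos: [0.5798, -0.2914, 0.0352]
tool_rot: [-0.51, 0.51, -0.49, 0.49]
contact_force: [0.4, -0.2, 0.4]
gripper_width: 0.002
```

```bash
python3 - <<'E'
from h import *
p,M=st(); im,C=grab('wrist','w6.png')
s=np.array([.635,-.2875]); print('toolxz mm',1e3*(M[:2].T@(s-p[:2]))[[0,2]])
E
```

```text
t 9.55 pos [ 0.5798 -0.2914  0.0352] F [ 0.4 -0.2  0.4] w 0.002
[[ 0.04  -0.     0.999]
 [-0.999  0.     0.04 ]
 [-0.    -1.    -0.   ]]
toolxz mm [-1.66678526 55.34342029]
```

View pics/w6.png

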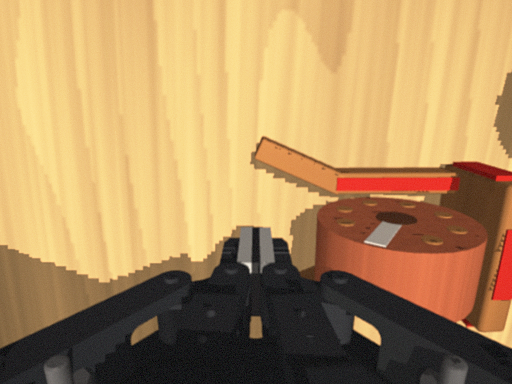

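The wheel (centre about (397,218)) is almost at the stop, and there's a small gap between it and the finger. I'll nudge it until there's contact force.

>>> {"op": "apply_moves", "data": {"moves": [[1, 0, 0, 3, 0, 0, 0], [1, 0, 0, 3, 0, 0, 0], [1, 0, 0, 2, 0, 0, 0], [1, 0, 0, 0, 0, 0, 0]]}}

```text
time: 10.0
tool_pos: [0.5878, -0.2912, 0.0354]
tool_rot: [0.51, -0.51, 0.49, -0.49]
contact_force: [0.1, 0.3, 0.6]
gripper_width: -0.002
```

>>> {"op": "apply_moves", "data": {"moves": [[1, 0, 0, 2, 0, 0, 0], [1, 0, 0, 1, 0, 0, 0], [1, 0, 0, 0, 0, 0, 0]]}}

```text
time: 10.3
tool_pos: [0.5906, -0.2911, 0.0353]
tool_rot: [0.51, -0.51, 0.49, -0.49]
contact_force: [1.1, 0.0, -0.7]
gripper_width: -0.003
```

>>> {"op": "apply_moves", "data": {"moves": [[1, 0, 0, 1, 0, 0, 0], [1, 0, 0, 1, 0, 0, 0], [1, 0, 0, 0, 0, 0, 0]]}}

```text
time: 10.6
tool_pos: [0.5926, -0.2909, 0.0353]
tool_rot: [0.51, -0.51, 0.49, -0.49]
contact_force: [0.6, 0.2, -0.0]
gripper_width: 0.005
```

>>> {"op": "apply_moves", "data": {"moves": [[1, 0, 0, 1, 0, 0, 0], [1, 0, 0, 1, 0, 0, 0], [1, 0, 0, 0, 0, 0, 0]]}}

```text
time: 10.9
tool_pos: [0.5945, -0.2909, 0.0353]
tool_rot: [-0.51, 0.51, -0.49, 0.49]
contact_force: [-0.6, -0.5, -0.3]
gripper_width: 0.003
```

```bash
python3 - <<'E'
from h import *
p,M=st(); im,C=grab('wrist','w7.png'); cv2.imwrite('pics/w7c.png',cv2.resize(im[120:340,200:512],None,fx=2,fy=2))
E
```

```text
t 10.9 pos [ 0.5945 -0.2909  0.0353] F [-0.6 -0.5 -0.3] w 0.003
[[ 0.04  -0.     0.999]
 [-0.999  0.     0.04 ]
 [-0.    -1.    -0.   ]]
```

View pics/w7c.png

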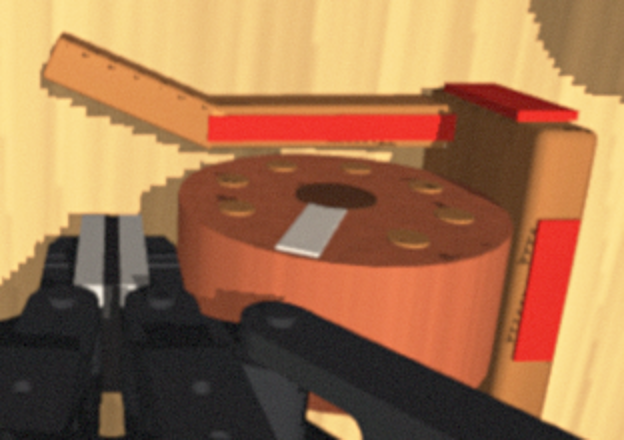

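>>> {"op": "apply_moves", "data": {"moves": [[1, 0, 0, 1, 0, 0, 0], [1, 0, 0, 1, 0, 0, 0], [1, 0, 0, 0, 0, 0, 0]]}}

```text
time: 11.25
tool_pos: [0.5949, -0.2909, 0.0352]
tool_rot: [-0.509, 0.511, -0.491, 0.489]
contact_force: [-7.5, 0.2, 4.1]
gripper_width: 0.003
```

>>> {"op": "apply_moves", "data": {"moves": [[1, 0, 0, 1, 0, 0, 0], [1, 0, 0, 1, 0, 0, 0], [1, 0, 0, 0, 0, 0, 0]]}}

```text
time: 11.55
tool_pos: [0.595, -0.291, 0.0351]
tool_rot: [-0.508, 0.512, -0.492, 0.487]
contact_force: [-13.1, -0.9, 8.9]
gripper_width: -0.002
```

>>> {"op": "apply_moves", "data": {"moves": [[1, 0, 0, 1, 0, 0, 0], [1, 0, 0, 0, 0, 0, 0]]}}

```text
time: 11.75
tool_pos: [0.5951, -0.291, 0.0351]
tool_rot: [-0.507, 0.513, -0.493, 0.486]
contact_force: [-17.8, 0.1, 11.7]
gripper_width: -0.001
```

>>> {"op": "apply_moves", "data": {"moves": [[1, 0, 0, -4, 0, 0, 0], [1, 0, 0, -8, 0, 0, 0], [1, 0, 0, -14, 0, 0, 0], [-1, 0, -40, 0, 0, 0, 0], [-1, 0, -40, 0, 0, 0, 0], [-1, -40, -30, -10, 0, 2.3, 0], [-1, -40, -40, -15, 0, 0, 0], [-1, -40, -30, -15, 0, 0, 0], [-1, -40, -30, -15, 0, 0, 0], [-1, -40, 0, -10, 0, 0, 0], [-1, 0, 0, 0, 0, 0, 0]]}}

```text
time: 12.85
tool_pos: [0.5103, -0.0987, 0.238]
tool_rot: [0.502, -0.5, 0.498, -0.5]
contact_force: [0.4, -0.5, -0.4]
gripper_width: 0.999
```

```bash
python3 - <<'E'
from seg import *
st(); im,C=grab('wrist','w8.png')
for s,c,m in blobs(im,(100,80,50),(130,255,255),40):
    pts=np.argwhere(m)[:,::-1].astype(np.float32); r=cv2.minAreaRect(pts); bx=cv2.boxPoints(r)
    z=.014 if s[3]<12 else(.045 if s[2]<18 else .064)
    v=cv2.fitLine(onplane(C,pts,z)[:,:2].astype(np.float32),2,0,.01,.01).ravel()
    print(s,c.round(1),'z',z,'c',onplane(C,[c],z)[0].round(4),'line deg',np.degrees(np.arctan(v[1]/v[0])).round(2),onplane(C,bx,z)[:,:2].round(4).tolist())
    if z==.064:
        L=pts[pts[:,0]<=pts[:,0].min()+1].mean(0);Rr=pts[pts[:,0]>=pts[:,0].max()-1].mean(0)
        print('ends',onplane(C,[L,Rr],.036).round(4).tolist())
        cols=range(int(L[0])+14,int(Rr[0])-10,5); e=[(x,pts[pts[:,0]==x][:,1].max()+.5) for x in cols]
        print(onplane(C,e,.064)[:,:2].round(4).tolist())
E
```

```text
t 12.85 pos [ 0.5103 -0.0987  0.238 ] F [ 0.4 -0.5 -0.4] w 0.999
[[ 0.005  0.004  1.   ]
 [-1.     0.     0.005]
 [-0.    -1.     0.004]]
[ 149  144   63   37 1952] [179.8 163.1] z 0.064 c [ 0.4419 -0.0893  0.064 ] line deg -0.29 [[0.415, -0.0719], [0.4708, -0.0718], [0.4699, -0.105], [0.4124, -0.1051]]
ends [[0.4056, -0.0899, 0.036], [0.4661, -0.0906, 0.036]]
[[0.4255, -0.1046], [0.4301, -0.1046], [0.4347, -0.1055], [0.4393, -0.1055], [0.444, -0.1055], [0.4486, -0.1055], [0.4533, -0.1045], [0.4579, -0.1045]]
[382 154  21   6  62] [392.1 156.7] z 0.014 c [ 0.6564 -0.0907  0.014 ] line deg -14.27 [[0.6448, -0.0896], [0.6458, -0.0854], [0.6676, -0.0922], [0.6667, -0.0964]]
[331 157  51   8 239] [355.8 160.2] z 0.014 c [ 0.6176 -0.0948  0.014 ] line deg -3.38 [[0.5908, -0.0957], [0.5909, -0.0907], [0.6449, -0.0939], [0.6451, -0.099]]
[390 179  11  28 201] [395.1 192.5] z 0.045 c [ 0.6503 -0.1217  0.045 ] line deg 86.85 [[0.646, -0.1357], [0.6475, -0.1068], [0.6546, -0.108], [0.6533, -0.1369]]
[325 202  50   7 228] [349.7 205.1] z 0.014 c [ 0.615  -0.1448  0.014 ] line deg -3.2 [[0.5875, -0.1461], [0.5874, -0.1408], [0.6422, -0.1437], [0.6424, -0.1491]]
```

View pics/w8.png

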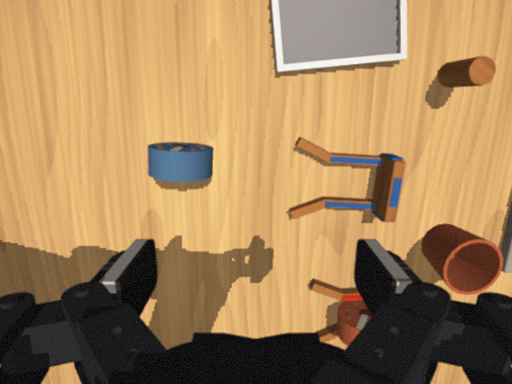

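The blue wheel is at (180,163), about (0.439,-0.091) with its heading at 0°. The blue cheeks at (356,160) and (350,205) put the seat at about (0.6105,-0.1195) with its heading at -3.3°. The red wheel is still parked at (352,320). I'll turn the blue wheel to -9.3° and roll it straight in.

>>> {"op": "apply_moves", "data": {"moves": [[-1, -4, 0, -25, 0, 0, 0], [-1, -4, 0, -25, 0, 0, 0], [-1, 0, 0, -20, 0, 0, 0], [-1, 0, 35, 0, 0, 0, 0], [-1, 0, 35, 0, 0, 0, 0], [-1, 0, 35, 0, 0, 0, 0], [-1, 0, 35, 0, 0, 0, 0], [-1, 0, 0, 0, 0, 0, 0], [-1, 0, 0, 0, 0, 0, 0]]}}

```text
time: 13.8
tool_pos: [0.4403, -0.0946, 0.0961]
tool_rot: [0.5, -0.5, 0.501, -0.5]
contact_force: [-0.0, -0.3, 1.3]
gripper_width: 0.995
```

```bash
python3 - <<'E'
from seg import *
st(); im,C=grab('wrist','w9.png')
for s,c,m in blobs(im,(100,80,50),(130,255,255),1000):
    pts=np.argwhere(m)[:,::-1].astype(np.float32); 
    L=pts[pts[:,0]<=pts[:,0].min()+1].mean(0);Rr=pts[pts[:,0]>=pts[:,0].max()-1].mean(0)
    print(s,'ends',onplane(C,[L,Rr],.034).round(4).tolist())
    cols=range(int(L[0])+14,int(Rr[0])-10,9); e=[(x,pts[pts[:,0]==x][:,1].max()+.5) for x in cols]
    print(onplane(C,e,.06)[:,:2].round(4).tolist())
E
```

```text
t 13.8 pos [ 0.4403 -0.0946  0.0961] F [-0.  -0.3  1.3] w 0.995
[[-0.001 -0.002  1.   ]
 [-1.     0.001 -0.001]
 [-0.001 -1.    -0.002]]
[ 195  176  108   78 6614] ends [[0.4049, -0.0919, 0.034], [0.467, -0.0844, 0.034]]
[[0.416, -0.1027], [0.4206, -0.1044], [0.4253, -0.1061], [0.43, -0.1067], [0.4348, -0.1073], [0.4395, -0.1073], [0.4442, -0.1073], [0.449, -0.1067], [0.4537, -0.1055], [0.4583, -0.1033]]
```

>>> {"op": "apply_moves", "data": {"moves": [[-1, -1.5, 22, -3, 0, 0, 0], [-1, 0, 22, 0, 0, 0, 0], [-1, 0, 20, 0, 0, 0, 0], [-1, 0, 0, 0, 0, 0, 0], [0, 0, 0, 0, 0, 0, 0], [0, 0, 0, 0, 0, 0, 0], [0, 0, 0, 0, 0, 0, 0], [0, 0, 0, 0, 0, 0, 0], [0, 0, 0, 0, 0, 3.1, 0], [0, 0, 0, 0, 0, 3.1, 0], [0, 0, 0, 0, 0, 3.1, 0], [0, 0, 0, 0, 0, 0, 0], [-0.62, 0, 0, 0, 0, 0, 0], [-0.62, 0, 0, 0, 0, 0, 0]]}}

```text
time: 15.25
tool_pos: [0.4379, -0.0927, 0.033]
tool_rot: [-0.458, 0.458, -0.539, 0.539]
contact_force: [-0.1, 0.1, 0.0]
gripper_width: 0.807
```

```bash
python3 - <<'E'
from h import *
p,M=st()
s=np.array([.6105,-.1195]); print('toolxz mm',1e3*(M[:2].T@(s-p[:2]))[[0,2]], 'heading',np.degrees(np.arctan2(M[1,2],M[0,2])))
E
```

```text
t 15.25 pos [ 0.4379 -0.0927  0.033 ] F [-0.1  0.1  0. ] w 0.807
[[-0.162  0.001  0.987]
 [-0.987 -0.    -0.162]
 [ 0.    -1.     0.001]]
toolxz mm [ -1.45209566 174.61525221] heading -9.29737164234793
```

>>> {"op": "apply_moves", "data": {"moves": [[-0.62, 0, 0, 3, 0, 0, 0], [-0.62, 0, 0, 5, 0, 0, 0], [-0.62, 0, 0, 7, 0, 0, 0], [-0.62, 0, 0, 8, 0, 0, 0], [-0.62, 0, 0, 8, 0, 0, 0], [-0.62, 0, 0, 8, 0, 0, 0], [-0.62, 0, 0, 8, 0, 0, 0], [-0.62, 0, 0, 8, 0, 0, 0], [-0.62, 0, 0, 8, 0, 0, 0], [-0.62, 0, 0, 8, 0, 0, 0], [-0.62, 0, 0, 8, 0, 0, 0], [-0.62, 0, 0, 8, 0, 0, 0], [-0.62, 0, 0, 8, 0, 0, 0], [-0.62, 0, 0, 8, 0, 0, 0], [-0.62, 0, 0, 7, 0, 0, 0], [-0.62, 0, 0, 6, 0, 0, 0], [-0.62, 0, 0, 4, 0, 0, 0], [-0.62, 0, 0, 2, 0, 0, 0], [-0.62, 0, 0, 0, 0, 0, 0]]}}

```text
time: 17.15
tool_pos: [0.5581, -0.1123, 0.0324]
tool_rot: [0.458, -0.458, 0.539, -0.539]
contact_force: [0.0, 0.2, 0.0]
gripper_width: 0.81
```

>>> {"op": "apply_moves", "data": {"moves": [[-1, 0, 0, 0, 0, 0, 0], [-1, 0, 0, 0, 0, 0, 0], [-1, 0, 0, 0, 0, 0, 0], [-1, 0, 0, 0, 0, 0, 0]]}}

```text
time: 17.55
tool_pos: [0.5579, -0.1123, 0.0324]
tool_rot: [0.458, -0.458, 0.539, -0.539]
contact_force: [-0.3, -0.1, 0.3]
gripper_width: 0.999
```

```bash
python3 - <<'E'
from h import *
p,M=st(); im,C=grab('wrist','w10.png')
s=np.array([.6105,-.1195]); print('toolxz mm',1e3*(M[:2].T@(s-p[:2]))[[0,2]])
E
```

```text
t 17.55 pos [ 0.5579 -0.1123  0.0324] F [-0.3 -0.1  0.3] w 0.999
[[-0.162 -0.     0.987]
 [-0.987  0.    -0.162]
 [-0.    -1.    -0.   ]]
toolxz mm [-1.3924477  53.12106966]
```

View pics/w10.png

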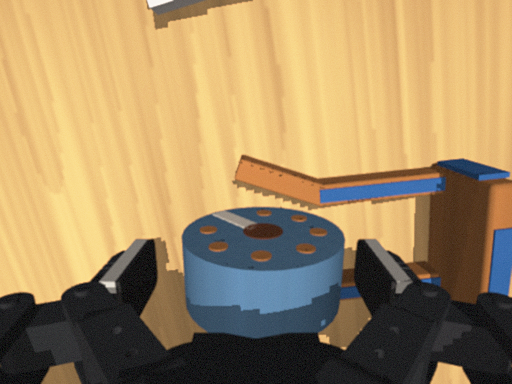

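The stripe at (235,220) has gone past half a turn and the blue wheel is in the mouth. I'll use the same final push as for red.

>>> {"op": "apply_moves", "data": {"moves": [[-1, 0, -22, 0, 0, 0, 0], [-1, 0, -22, 0, 0, 0, 0], [-1, 0, -22, 0, 0, 0, 0], [1, 0, -4, -30, 0, 0, 0], [1, 0, 0, -28, 0, 0, 0], [1, 0, 0, 0, 0, 0, 0], [1, 0, 0, 0, 0, 0, 0], [1, 0, 0, 0, 0, 0, 0], [1, 0, 33, 0, 0, 0, 0], [1, 0, 33, 0, 0, 0, 0], [1, 0, 0, 0, 0, 0, 0], [1, 0, 0, 6, 0, 0, 0], [1, 0, 0, 8, 0, 0, 0], [1, 0, 0, 8, 0, 0, 0], [1, 0, 0, 8, 0, 0, 0], [1, 0, 0, 8, 0, -2, 0], [1, 0, 0, 8, 0, -2, 0], [1, 0, 0, 6, 0, -2, 0], [1, 0, 0, 5, 0, 0, 0], [1, 0, 0, 3, 0, 0, 0]]}}

```text
time: 19.6
tool_pos: [0.5612, -0.1113, 0.037]
tool_rot: [-0.485, 0.485, -0.514, 0.515]
contact_force: [0.7, 0.3, 0.7]
gripper_width: -0.001
```

>>> {"op": "apply_moves", "data": {"moves": [[1, 0, 0, 2, 0, 0, 0], [1, 0, 0, 2, 0, 0, 0], [1, 0, 0, 0, 0, 0, 0]]}}

```text
time: 19.9
tool_pos: [0.5643, -0.1113, 0.0364]
tool_rot: [-0.485, 0.485, -0.514, 0.514]
contact_force: [-0.9, 0.0, -0.6]
gripper_width: 0.004
```

```bash
python3 - <<'E'
from h import *
p,M=st()
s=np.array([.6105,-.1195]); print('toolxz mm',1e3*(M[:2].T@(s-p[:2]))[[0,2]])
E
```

```text
t 19.9 pos [ 0.5643 -0.1113  0.0364] F [-0.9  0.  -0.6] w 0.004
[[-0.058  0.     0.998]
 [-0.998 -0.    -0.058]
 [ 0.    -1.     0.   ]]
toolxz mm [ 5.49523428 46.64217734]
```

>>> {"op": "apply_moves", "data": {"moves": [[1, 0, 0, -5, 0, 0, 0], [1, 5, 0, 0, 0, 0, 0], [1, 0, 0, 3, 0, 0, 0], [1, 0, 0, 3, 0, 0, 0], [1, 0, 0, 2, 0, 0, 0], [1, 0, 0, 2, 0, 0, 0], [1, 0, 0, 0, 0, 0, 0]]}}

```text
time: 20.6
tool_pos: [0.5661, -0.1167, 0.0362]
tool_rot: [0.483, -0.488, 0.516, -0.512]
contact_force: [-12.8, -0.9, 9.6]
gripper_width: 0.003
```

>>> {"op": "apply_moves", "data": {"moves": [[1, 0, 0, 1, 0, 0, 0], [1, 0, 0, 1, 0, 0, 0], [1, 0, 0, 0, 0, 0, 0]]}}

```text
time: 20.9
tool_pos: [0.5664, -0.1168, 0.0361]
tool_rot: [0.482, -0.489, 0.518, -0.511]
contact_force: [-19.9, -1.3, 15.2]
gripper_width: -0.003
```

>>> {"op": "apply_moves", "data": {"moves": [[1, 0, 0, 1, 0, 0, 0], [1, 0, 0, 1, 0, 0, 0], [1, 0, 0, 0, 0, 0, 0]]}}

```text
time: 21.2
tool_pos: [0.5666, -0.1169, 0.036]
tool_rot: [0.481, -0.49, 0.519, -0.509]
contact_force: [-26.6, -1.1, 21.4]
gripper_width: 0.0
```

>>> {"op": "apply_moves", "data": {"moves": [[1, 0, 0, -6, 0, 0, 0], [1, 0, 0, -10, 0, 0, 0], [1, 0, 0, -14, 0, 0, 0], [-1, 0, -40, 0, 0, 0, 0], [-1, 0, -40, 0, 0, 0, 0], [-1, 0, -40, 0, 0, 0, 0], [-1, 0, -40, 0, 0, 0, 0], [-1, 0, 0, 0, 0, 0, 0], [-1, 0, 0, 0, 0, 0, 0]]}}

```text
time: 22.1
tool_pos: [0.5437, -0.1153, 0.198]
tool_rot: [-0.486, 0.485, -0.513, 0.515]
contact_force: [-0.5, -0.2, 0.5]
gripper_width: 0.996
```

```bash
python3 - <<'E'
from h import *
st(); im,C=grab('wrist','w11.png')
b=cv2.resize(im[100:360,230:490],(520,520),interpolation=cv2.INTER_CUBIC); cv2.imwrite('pics/w11c.png',b)
E
```

```text
t 22.1 pos [ 0.5437 -0.1153  0.198 ] F [-0.5 -0.2  0.5] w 0.996
[[-0.057  0.004  0.998]
 [-0.998 -0.001 -0.057]
 [ 0.001 -1.     0.004]]
```

View pics/w11c.png

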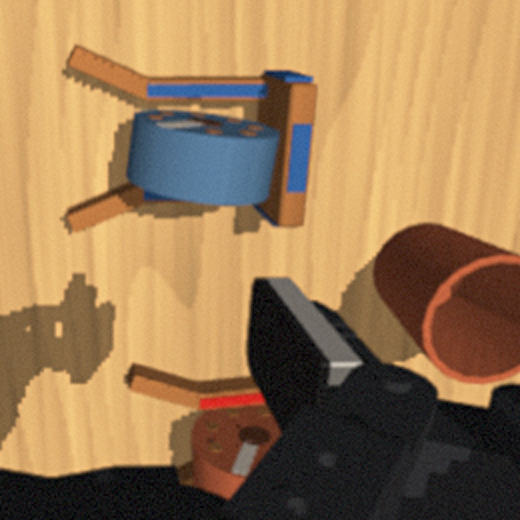

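```bash
python3 - <<'E'
from seg import *
im=cv2.imread('pics/w11.png');C=cam('wrist')
s=np.array([.6105,-.1195]);a=np.radians(-3.3);A=np.array([[np.cos(a),np.sin(a)],[-np.sin(a),np.cos(a)]])
for st_,c,m in blobs(im,(100,80,40),(130,255,255),30):
    pts=np.argwhere(m)[:,::-1].astype(np.float32)
    z=.064 if st_[4]>1000 else(.014 if st_[2]>st_[3] else .045)
    g=lambda q,z:((onplane(C,q,z)[:,:2]-s)@A.T*1e3).round(1).tolist()
    print(st_,z,g([c],z),g(cv2.boxPoints(cv2.minAreaRect(pts)),z))
    if z==.064:
        L=pts[pts[:,0]<=pts[:,0].min()+1].mean(0);Rr=pts[pts[:,0]>=pts[:,0].max()-1].mean(0); print('ends',g([L,Rr],.035))
        e=[(x,pts[pts[:,0]==x][:,1].max()+.5) for x in range(int(L[0])+14,int(Rr[0])-10,6)]; print('low edge',g(e,.064)); 
E
```

```text
[363 136  23   5  74] 0.014 [[41.5, 32.3]] [[30.6, 34.1], [51.0, 34.2], [51.4, 30.5], [30.9, 30.4]]
[304 142  60   7 309] 0.014 [[3.8, 25.7]] [[-23.5, 28.4], [31.0, 28.6], [31.5, 23.0], [-23.3, 22.9]]
[ 294  156   75   53 2580] 0.064 [[-8.5, 3.6]] [[-39.1, -9.7], [-34.9, 26.7], [21.5, 18.4], [19.3, -18.8]]
ends [[-33.4, -5.5], [30.1, 7.0]]
low edge [[-25.8, -11.6], [-21.0, -11.6], [-16.1, -11.6], [-11.3, -11.6], [-6.4, -12.4], [-1.5, -13.3], [3.4, -13.3], [8.3, -13.3], [13.1, -13.3]]
[374 162  12  34 289] 0.045 [[37.6, 1.1]] [[33.6, -13.2], [33.9, 16.3], [41.4, 15.5], [41.3, -14.0]]
```

The wheel's centre is within 1 mm of the seat in x, using the cheek ends as reference, and about 1.5 mm across, so blue is home. Next are the bottles. I'll turn the tool so its x axis points towards the robot, with the jaws closing along y and the camera above when the tool tips up.

>>> {"op": "apply_moves", "data": {"moves": [[-1, 0, -8, 0, 0, 7.9, 0], [-1, 0, -8, 0, 0, 7.9, 0], [-1, 0, -8, 0, 0, 7.9, 0], [-1, 0, -8, 0, 0, 7.9, 0], [-1, 0, -8, 0, 0, 7.9, 0], [-1, 0, -8, 0, 0, 7.9, 0], [-1, 0, -8, 0, 0, 7.9, 0], [-1, 0, -8, 0, 0, 7.9, 0], [-1, 0, -8, 0, 0, 7.9, 0], [-1, 0, -8, 0, 0, 7.9, 0], [-1, 0, 0, 0, 0, 7.7, 0], [-1, 0, 0, -43, 0, 0, 0], [-1, 0, 0, -43, 0, 0, 0], [-1, 0, 0, -43, 0, 0, 0], [-1, 0, 0, -43, 0, 0, 0], [-1, 0, 0, -43, 0, 0, 0], [-1, 0, 0, -43, 0, 0, 0], [-1, 0, 0, -43, 0, 0, 0], [-1, 0, 0, -43, 0, 0, 0], [-1, 0, 0, -43, 0, 0, 0]]}}

```text
time: 24.15
tool_pos: [0.5417, 0.2734, 0.2734]
tool_rot: [0.001, 0.001, -0.707, 0.708]
contact_force: [0.6, -0.9, -0.3]
gripper_width: 0.999
```

```bash
python3 - <<'E'
from seg import *
st(); print(np.round(manip.state()['joint_pos'],2)); im,C=grab('wrist','w12.png')
E
```

```text
t 24.15 pos [0.5417 0.2734 0.2734] F [ 0.6 -0.9 -0.3] w 0.999
[[-1.    -0.004  0.   ]
 [-0.    -0.001 -1.   ]
 [ 0.004 -1.     0.001]]
[ 0.34 -0.    1.63  0.    1.52  1.92]
```

View pics/w12.png

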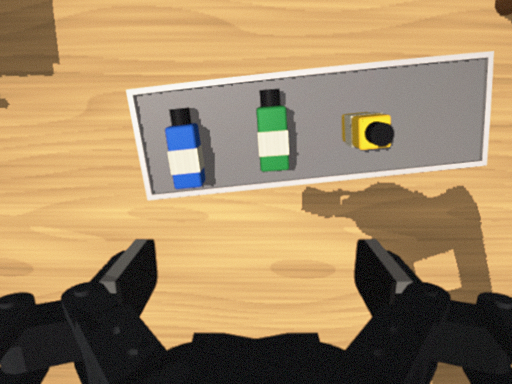

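The lane is in view. Blue lies from (187,187) to its cap at (180,115), green from (274,170) to its cap at (270,97), and yellow stands at (370,132). I'll measure the axes and the lane.

```bash
cat > bot.py <<'E'
from seg import *
def bottle(im,C,lo,hi,name,show=True):
    h=cv2.cvtColor(im,cv2.COLOR_BGR2HSV); m=cv2.inRange(h,np.array(lo),np.array(hi))
    n,l,s,c=cv2.connectedComponentsWithStats(m); k=[i for i in range(1,n) if s[i,4]>80]
    pts=np.vstack([np.argwhere(l==i)[:,::-1] for i in k]).astype(np.float32)
    r=cv2.minAreaRect(pts); b=onplane(C,cv2.boxPoints(r),.038)[:,:2]
    e=[(np.linalg.norm(b[1]-b[0]),b[1]-b[0],),(np.linalg.norm(b[2]-b[1]),b[2]-b[1])]; L=max(e,key=lambda t:t[0]);W=min(e,key=lambda t:t[0])
    d=L[1]/L[0]; d=d if d[0]>0 else -d; c=b.mean(0)
    print(name,'body centre',c.round(4),'len,wid mm',round(L[0]*1e3,1),round(W[0]*1e3,1),'axis deg',np.degrees(np.arctan2(d[1],d[0])).round(1),'base',(c-d*.035).round(4),'pix',cv2.boxPoints(r).round().tolist())
    return c,d
E
python3 - <<'E'
from bot import *
im=cv2.imread('pics/w12.png');C=cam('wrist')
bottle(im,C,(100,120,40),(130,255,255),'blue'); bottle(im,C,(45,100,20),(85,255,255),'green')
L=onplane(C,[(128,91),(492,53),(486,165),(150,199)],.012)[:,:2]; print('lane',L.round(4).tolist(),L.mean(0).round(4), np.linalg.norm(L[1]-L[0]),np.linalg.norm(L[2]-L[1]))
# yellow cap
g=cv2.cvtColor(im,cv2.COLOR_BGR2GRAY)
for (x0,y0,x1,y1),z in(((355,115,400,150),.094),((165,100,195,125),.022),((255,85,285,108),.022)):
    q=np.argwhere(g[y0:y1,x0:x1]<35)[:,::-1]+[x0,y0]; print('cap',q.mean(0).round(1),onplane(C,[q.mean(0)],z)[0].round(4))
E
```

```text
blue body centre [0.5448 0.3562] len,wid mm 70.4 35.4 axis deg 6.0 base [0.51   0.3526] pix [[164.0, 126.0], [197.0, 122.0], [206.0, 185.0], [173.0, 190.0]]
green body centre [0.5648 0.2612] len,wid mm 69.8 30.7 axis deg 4.4 base [0.5299 0.2585] pix [[256.0, 106.0], [285.0, 105.0], [289.0, 170.0], [259.0, 171.0]]
lane [[0.6146, 0.4228], [0.6589, 0.0181], [0.5326, 0.0028], [0.488, 0.4076]] [0.5735 0.2128] 0.4071078352414689 0.12717125086864173
cap [379.1 133.2] [0.577  0.1671 0.094 ]
cap [181.6 116.3] [0.5872 0.3614 0.022 ]
cap [270.5  97.5] [0.6075 0.2633 0.022 ]
```

>>> {"op": "apply_moves", "data": {"moves": [[-1, 0, 0, 0, 0, -4, 0], [-1, 0, 0, 0, 0, 0, -7.5], [-1, 0, 0, 0, 0, 0, -7.5], [-1, 0, 0, 0, 0, 0, -7.5], [-1, 0, 0, 0, 0, 0, -7.5], [-1, -29, 30, 3.5, 0, 0, 0], [-1, -29, 30, 3.5, 0, 0, 0], [-1, -29, 30, 3.5, 0, 0, 0], [-1, -29, 30, 3.5, 0, 0, 0], [-0.4, 0, 0, 0, 0, 0, 0], [-0.4, 0, 0, 0, 0, 0, 0]]}}

```text
time: 25.3
tool_pos: [0.5827, 0.2604, 0.1123]
tool_rot: [0.161, 0.208, -0.675, 0.689]
contact_force: [1.3, 0.7, 0.4]
gripper_width: 0.709
```

```bash
cat >> bot.py <<'E'
def need(t):
    p,M=st(); d=M.T@(np.array(t)-p)*1e3; print('joints',np.round(manip.state()['joint_pos'],2),'need tool mm',d.round(1),'tilt',np.degrees(np.arctan2(-M[2,0],-M[2,1])).round(1),'yaw(-x_tool)',np.degrees(np.arctan2(-M[1,2]*0-M[1,0],-M[0,0])).round(1))
E
python3 - <<'E'
from bot import *
need((.582,.262,.030))
im,C=grab('wrist','w13.png')
bottle(im,C,(45,100,20),(85,255,255),'green'); bottle(im,C,(100,120,40),(130,255,255),'blue')
E
```

```text
t 25.3 pos [0.5827 0.2604 0.1123] F [1.3 0.7 0.4] w 0.709
[[-0.861 -0.503  0.07 ]
 [-0.06  -0.036 -0.998]
 [ 0.505 -0.863  0.001]]
joints [0.26 0.5  1.37 0.1  1.79 1.76] need tool mm [-41.1  71.4  -1.7] tilt -30.3 yaw(-x_tool) 4.0
green body centre [0.5748 0.2544] len,wid mm 84.1 27.9 axis deg 8.4 base [0.5402 0.2493] pix [[236.0, 98.0], [292.0, 98.0], [292.0, 209.0], [236.0, 209.0]]
blue body centre [0.5516 0.3482] len,wid mm 80.9 43.6 axis deg 5.3 base [0.5168 0.345 ] pix [[60.0, 135.0], [126.0, 112.0], [161.0, 214.0], [95.0, 237.0]]
```

>>> {"op": "apply_moves", "data": {"moves": [[-0.4, -14, 24, 2, 0, 0, 0], [-0.4, -14, 24, 0, 0, 0, 0], [-0.4, -11, 19, 0, 0, 0, 0], [-0.4, -2, 4, 0, 0, 0, 0], [-0.4, 0, 0, 0, 0, 0, 0], [1, 0, 0, 0, 0, 0, 0], [1, 0, 0, 0, 0, 0, 0], [1, 0, 0, 0, 0, 0, 0], [1, 0, 0, 0, 0, 0, 0], [1, 0, 0, 0, 0, 0, 0]]}}

```text
time: 26.35
tool_pos: [0.586, 0.2591, 0.0347]
tool_rot: [0.158, 0.206, -0.677, 0.689]
contact_force: [2.8, 0.2, 6.7]
gripper_width: 0.36
```

```bash
python3 - <<'E'
from bot import *
p,M=st(); print(M.T@[0,0,1])
z0=p[2];al=np.radians(-30.2); d,h=52,z0*1e3-6
prev=z0*1e3
# lift 6, then 11 rows of 8.2deg
for k in range(12):
    th=np.radians(min(90,8.2*k)); zt=6+max(d*np.sin(th)+h*np.cos(th),0)+7
    if k==11: zt=6+d+4
    dz=zt-prev; a=al+np.radians(8.2*max(k-1,0)); print(k,'rows x,y',round(-np.sin(a)*dz,1),round(-np.cos(a)*dz,1),'zt',round(zt,1)); prev=zt
E
```

```text
t 26.35 pos [0.586  0.2591 0.0347] F [2.8 0.2 6.7] w 0.36
[[-0.866 -0.496  0.07 ]
 [-0.061 -0.034 -0.998]
 [ 0.497 -0.868 -0.001]]
[ 4.96779866e-01 -8.67876196e-01 -8.20784407e-04]
0 rows x,y 3.5 -6.0 zt 41.7
1 rows x,y 3.6 -6.2 zt 48.8
2 rows x,y 2.4 -5.9 zt 55.2
3 rows x,y 1.3 -5.4 zt 60.7
4 rows x,y 0.4 -4.5 zt 65.3
5 rows x,y -0.2 -3.5 zt 68.8
6 rows x,y -0.4 -2.3 zt 71.1
7 rows x,y -0.4 -1.1 zt 72.3
8 rows x,y 0.0 0.1 zt 72.2
9 rows x,y 0.7 1.0 zt 70.9
10 rows x,y 1.7 1.8 zt 68.5
11 rows x,y 5.1 4.0 zt 62
```

>>> {"op": "apply_moves", "data": {"moves": [[1, 3.5, -6, 0, 0, 0, 0], [1, 3.6, -6.2, 0, 0, 0, 6], [1, 2.4, -5.9, 0, 0, 0, 6], [1, 1.5, -5.4, 0, 0, 0, 6], [1, 0.9, -4.5, 0, 0, 0, 6], [1, 0.5, -3.5, 0, 0, 0, 6], [1, 0, -2.3, 0, 0, 0, 6], [1, 0, -2, 0, 0, 0, 6], [1, 0, -1, 0, 0, 0, 6], [1, 0, 0, 0, 0, 0, 0]]}}

```text
time: 27.35
tool_pos: [0.5802, 0.2582, 0.0695]
tool_rot: [0.133, 0.084, 0.702, -0.695]
contact_force: [-0.1, -1.2, -2.8]
gripper_width: 0.361
```

```bash
python3 - <<'E'
from bot import *
need((.586,.259,.072))
E
```

```text
t 27.35 pos [0.5802 0.2582 0.0695] F [-0.1 -1.2 -2.8] w 0.361
[[-0.95   0.303  0.071]
 [-0.068  0.02  -0.997]
 [-0.304 -0.953  0.001]]
joints [ 0.33  0.1   1.9  -0.11  0.84  1.89] need tool mm [-6.3 -0.6 -0.4] tilt 17.7 yaw(-x_tool) 4.1
```

>>> {"op": "apply_moves", "data": {"moves": [[1, -1.2, -3.8, 0, 0, 0, 6], [1, 0, 0, 0, 0, 0, 6], [1, 0, 0, 0, 0, 0, 6], [1, 0, 0, 0, 0, 0, 6], [1, 0, 0, 0, 0, 0, 6], [1, 0, 0, 0, 0, 0, 6], [1, 0, 0, 0, 0, 0, 6], [1, 0, 0, 0, 0, 0, 0], [1, 0, 0, 0, 0, 0, 0]]}}

```text
time: 28.25
tool_pos: [0.5885, 0.2408, 0.117]
tool_rot: [0.343, 0.292, 0.65, -0.613]
contact_force: [-0.8, 0.9, -1.2]
gripper_width: 0.359
```

```bash
python3 - <<'E'
from bot import *
need((.58,.258,.0605))
grab('scene','s2.png')
E
```

```text
t 28.25 pos [0.5885 0.2408 0.117 ] F [-0.8  0.9 -1.2] w 0.359
[[-0.595  0.799  0.087]
 [-0.041  0.079 -0.996]
 [-0.803 -0.596 -0.014]]
joints [ 0.36 -0.11  2.21 -1.02  0.24  2.75] need tool mm [ 49.6  28.3 -17.1] tilt 53.4 yaw(-x_tool) 3.9
```

Joint 4 reached its limit near 53° of tilt, so full tilt isn't reachable at this spot. I'll fit a planar arm model from the logged joint and pose pairs to see which tilt is reachable at set-down height.

```bash
cat > fk.py <<'E'
import numpy as np
from scipy.optimize import least_squares
D=[((.053,1.613,1.476),.6244,.2491),((0,1.63,1.52),.6068,.2734),((.5,1.37,1.79),.6383,.1123),((.1,1.9,.84),.6351,.0695)]
def fk(p,q):
    h,L1,L2,L3,a=p; A=q[0];B=q[0]+q[1];Cc=B+q[2]   # angles from vertical
    return np.array([L1*np.sin(A)+a*0+L2*np.sin(B)+L3*np.sin(Cc), h+L1*np.cos(A)+L2*np.cos(B)+L3*np.cos(Cc)])
f=lambda p:np.r_[np.concatenate([fk(p,q)-[r,z] for q,r,z in D]),.0001*p]
s=least_squares(f,[.3,.4,.4,.25,0]); P=s.x
def ik(r,z,tilt):
    h,L1,L2,L3,_=P; c=np.pi-np.radians(tilt); w=np.array([r-L3*np.sin(c),z-h-L3*np.cos(c)]); d=np.hypot(*w)
    q3=np.arccos(np.clip((d*d-L1**2-L2**2)/(2*L1*L2),-1,1)); q2=np.arctan2(w[0],w[1])-np.arctan2(L2*np.sin(q3),L1+L2*np.cos(q3)); return np.round([q2,q3,c-q2-q3],2)
if __name__=='__main__':
    print(P.round(3),np.abs(s.fun).max())
    for r in(.63,.65,.66,.68):
        for t in(30,40,45,50,55): print(r,t,ik(r,.062,t))
    print('pre',[ik(.64,.03,t) for t in(-30,-45,-55)])
E
python3 fk.py
```

```text
[0.183 0.303 0.609 0.176 0.   ] 0.006661132742291631
0.63 30 [-0.01  2.04  0.59]
0.63 40 [-0.06  2.13  0.38]
0.63 45 [-0.08  2.17  0.27]
0.63 50 [-0.1   2.2   0.17]
0.63 55 [-0.1   2.23  0.05]
0.65 30 [0.06 1.98 0.59]
0.65 40 [0.   2.06 0.38]
0.65 45 [-0.02  2.1   0.27]
0.65 50 [-0.03  2.13  0.16]
0.65 55 [-0.03  2.16  0.05]
0.66 30 [0.09 1.94 0.59]
0.66 40 [0.04 2.03 0.38]
0.66 45 [0.02 2.07 0.27]
0.66 50 [0.   2.1  0.16]
0.66 55 [-0.    2.13  0.05]
0.68 30 [0.15 1.88 0.59]
0.68 40 [0.1  1.96 0.38]
0.68 45 [0.08 2.   0.27]
0.68 50 [0.07 2.04 0.16]
0.68 55 [0.06 2.07 0.05]
pre [array([0.61, 1.38, 1.67]), array([0.76, 1.23, 1.94]), array([0.86, 1.13, 2.11])]
```

>>> {"op": "apply_moves", "data": {"moves": [[1, 0, 0, 0, 0, 0, -3], [1, 0, 0, 0, 0, 0, -3], [1, 0, 0, 0, 0, 0, -2], [1, 0, 0, 0, 0, 0, 0], [1, 0, 0, 0, 0, 0, 0]]}}

```text
time: 28.8
tool_pos: [0.5877, 0.241, 0.1156]
tool_rot: [0.301, 0.247, 0.667, -0.634]
contact_force: [-0.4, 0.0, -1.9]
gripper_width: 0.36
```

```bash
python3 - <<'E'
from bot import *
need((.582,.260,.075))
E
```

```text
t 28.8 pos [0.5877 0.241  0.1156] F [-0.4  0.  -1.9] w 0.36
[[-0.696  0.713  0.088]
 [-0.052  0.072 -0.996]
 [-0.716 -0.698 -0.013]]
joints [ 0.34 -0.11  2.15 -0.52  0.35  2.25] need tool mm [ 32.1  25.7 -18.9] tilt 45.7 yaw(-x_tool) 4.3
```

>>> {"op": "apply_moves", "data": {"moves": [[1, 6, 4, -9, 0, 0, 0], [1, 10, 8, -9, 0, 0, 0], [1, 9, 8, 0, 0, 0, 0], [1, 7, 6, 0, 0, 0, 0], [1, 0, 0, 0, 0, 0, 0], [1, 0, 0, 0, 0, 0, 0]]}}

```text
time: 29.4
tool_pos: [0.5819, 0.2591, 0.0747]
tool_rot: [0.301, 0.247, 0.668, -0.634]
contact_force: [-0.1, -0.0, -1.7]
gripper_width: 0.36
```

```bash
python3 - <<'E'
from bot import *
need((.582,.260,.064))
im,C=grab('scene','s3.png'); u=proj(C,[[.58,.26,.05]])[0].astype(int); print(u)
cv2.imwrite('pics/s3c.png',cv2.resize(im[u[1]-60:u[1]+50,u[0]-75:u[0]+75],None,fx=5,fy=5,interpolation=2))
E
```

```text
t 29.4 pos [0.5819 0.2591 0.0747] F [-0.1 -0.  -1.7] w 0.36
[[-0.696  0.712  0.089]
 [-0.052  0.073 -0.996]
 [-0.716 -0.698 -0.013]]
joints [ 0.38 -0.01  2.15 -0.74  0.3   2.5 ] need tool mm [ 7.6  7.6 -0.8] tilt 45.7 yaw(-x_tool) 4.3
[318 169]
```

View pics/s3c.png

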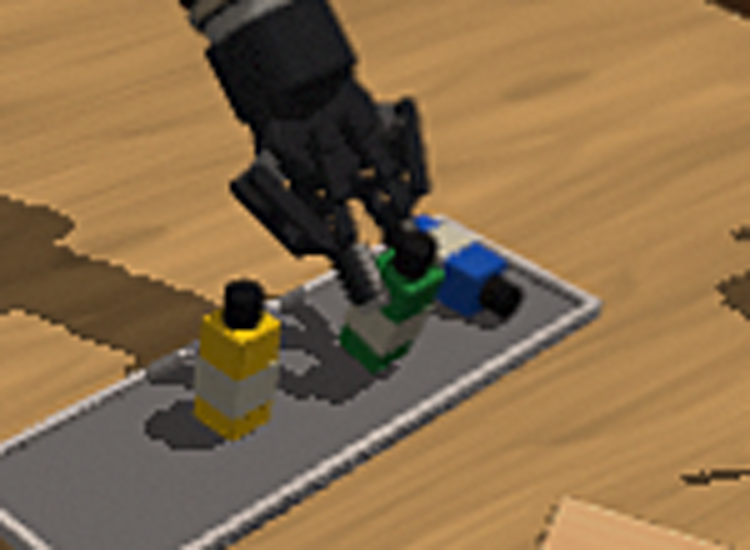

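```bash
python3 - <<'E'
from bot import *
im=cv2.imread('pics/s3.png');C=cam('scene')
K,d,T=C; a=np.radians(4.3); n=np.array([-np.sin(a),np.cos(a),0]); p0=np.array([.5819,.2591,.0747])
def onv(uv,off=0):
    q=cv2.undistortPoints(np.array(uv,float).reshape(-1,1,2),K,d)[:,0]; r=np.c_[q,np.ones(len(q))]@T[:3,:3].T; o=T[:3,3]
    return o+r*(((p0+off*n-o)@n)/(r@n))[:,None]
h=cv2.cvtColor(im,cv2.COLOR_BGR2HSV)[109:219,243:393]; g=cv2.inRange(h,np.array([45,100,20]),np.array([85,255,255]))
nn,l,s,c=cv2.connectedComponentsWithStats(g); cs=[(c[i]+[243,109],s[i,4]) for i in range(1,nn) if s[i,4]>25]; print(cs)
P=onv([x for x,_ in cs]); print(P.round(4))
print('cap',onv([(326,159)]).round(4),'yellow-like vertical check via two green bands, lean deg',np.degrees(np.arctan2(P[0,0]-P[1,0],P[0,2]-P[1,2])))
E
```

```text
[(array([324.03883495, 166.17475728]), np.int32(103)), (array([315.8, 178.8]), np.int32(45))]
[[0.5986 0.2604 0.0724]
 [0.5774 0.2588 0.016 ]]
cap [[0.6009 0.2605 0.0975]] yellow-like vertical check via two green bands, lean deg 20.61444519480362
```

The lean measures between 14° and 20°, too close to the tipping limit to release. I'll lay the bottle back down and regrasp with more pre-tilt (-45° at the grasp, +45° at set-down).

>>> {"op": "apply_moves", "data": {"moves": [[1, 0, 0, 0, 0, 0, -6], [1, 0, 0, 0, 0, 0, -6], [1, 0, 0, 0, 0, 0, -6], [1, 0, 0, 0, 0, 0, -6], [1, 0, 0, 0, 0, 0, -6], [1, 0, 0, 0, 0, 0, -6], [1, 0, 0, 0, 0, 0, -6], [1, 0, 0, 0, 0, 0, -6], [1, 0, 0, 0, 0, 0, -6], [1, 0, 0, 0, 0, 0, -6], [1, 0, 0, 0, 0, 0, -6], [1, 0, 0, 0, 0, 0, -6], [1, 0, 0, 0, 0, 0, -4], [1, 0, 0, 0, 0, 0, 0], [1, -5, 9, 0, 0, 0, 0], [1, -5, 9, 0, 0, 0, 0], [1, -4, 7, 0, 0, 0, 0], [1, 0, 0, 0, 0, 0, 0]]}}

```text
time: 31.25
tool_pos: [0.5817, 0.2577, 0.0449]
tool_rot: [0.146, 0.205, -0.68, 0.688]
contact_force: [-0.1, 0.2, -2.3]
gripper_width: 0.361
```

```bash
python3 - <<'E'
from bot import *
need((.582,.260,.036))
E
```

```text
t 31.25 pos [0.5817 0.2577 0.0449] F [-0.1  0.2 -2.3] w 0.361
[[-0.873 -0.48   0.084]
 [-0.078 -0.032 -0.996]
 [ 0.481 -0.876 -0.01 ]]
joints [0.26 0.56 1.41 0.09 1.66 1.73] need tool mm [-4.7  7.6 -2.2] tilt -28.8 yaw(-x_tool) 5.1
```

>>> {"op": "apply_moves", "data": {"moves": [[1, -4, 7, 0, 0, 0, 0], [1, 0, 0, 0, 0, 0, 0], [-0.4, 0, 0, 0, 0, 0, 0], [-0.4, 0, 0, 0, 0, 0, 0], [-0.4, 0, 0, 0, 0, 0, 0], [-0.4, 0, 0, 0, 0, 0, -6], [-0.4, 0, 0, 0, 0, 0, -6], [-0.4, 0, 0, 0, 0, 0, -6], [-0.4, 0, 0, 0, 0, 0, 0]]}}

```text
time: 32.15
tool_pos: [0.5836, 0.2576, 0.0363]
tool_rot: [0.252, 0.309, -0.64, 0.657]
contact_force: [-0.3, 0.1, -0.1]
gripper_width: 0.695
```

```bash
python3 - <<'E'
from bot import *
need((.580,.258,.034))
im,C=grab('scene','s4.png')
h=cv2.cvtColor(im,cv2.COLOR_BGR2HSV); 
for s,c,m in blobs(im,(45,100,20),(85,255,255),20): print(s,c.round(1),onplane(C,[c],.03).round(4))
E
```

```text
t 32.15 pos [0.5836 0.2576 0.0363] F [-0.3  0.1 -0.1] w 0.695
[[-0.682 -0.727  0.083]
 [-0.064 -0.054 -0.996]
 [ 0.729 -0.685 -0.01 ]]
joints [0.25 0.76 1.22 0.14 1.97 1.73] need tool mm [ 0.8  4.1 -0.7] tilt -46.8 yaw(-x_tool) 5.3
[300 164  11  13  57] [303.9 169.3] [[0.5361 0.2466 0.03  ]]
```

>>> {"op": "apply_moves", "data": {"moves": [[-0.4, -1.5, 1.5, 0, 0, 0, 0], [1, 0, 0, 0, 0, 0, 0], [1, 0, 0, 0, 0, 0, 0], [1, 0, 0, 0, 0, 0, 0], [1, 0, 0, 0, 0, 0, 0], [1, 7, -7, 0, 0, 0, 0], [1, 7, -7, 0, 0, 0, 0], [1, 7, -7, 0, 0, 0, 0], [1, 6, -6, 0, 0, 0, 0], [1, 0, 0, 0, 0, 0, 0]]}}

```text
time: 33.2
tool_pos: [0.5856, 0.2581, 0.0769]
tool_rot: [0.25, 0.307, -0.641, 0.657]
contact_force: [-0.3, 0.4, -0.3]
gripper_width: 0.363
```

>>> {"op": "apply_moves", "data": {"moves": [[1, 0, 0, 0, 0, 0, 6], [1, 0, 0, 0, 0, 0, 6], [1, 0, 0, 0, 0, 0, 6], [1, 0, 0, 0, 0, 0, 6], [1, 0, 0, 0, 0, 0, 6], [1, 0, 0, 0, 0, 0, 6], [1, 0, 0, 0, 0, 0, 6], [1, 0, 0, 0, 0, 0, 6], [1, 0, 0, 0, 0, 0, 6], [1, 0, 0, 0, 0, 0, 6], [1, 0, 0, 0, 0, 0, 6], [1, 0, 0, 0, 0, 0, 6], [1, 0, 0, 0, 0, 0, 6], [1, 0, 0, 0, 0, 0, 6], [1, 0, 0, 0, 0, 0, 4], [1, 0, 0, 0, 0, 0, 0]]}}

```text
time: 34.8
tool_pos: [0.5814, 0.2569, 0.0716]
tool_rot: [0.274, 0.221, 0.675, -0.649]
contact_force: [0.2, 0.7, -1.3]
gripper_width: 0.362
```

```bash
cat >> bot.py <<'E'
def lean(p0,yaw,lo,hi,f):
    im,C=grab('scene',f); K,d,T=C; a=np.radians(yaw); n=np.array([-np.sin(a),np.cos(a),0]); o=T[:3,3]
    for s,c,m in blobs(im,lo,hi,20):
        q=cv2.undistortPoints(np.array([c]).reshape(-1,1,2),K,d)[:,0]; r=np.c_[q,np.ones(1)]@T[:3,:3].T
        P=o+r*((np.array(p0)-o)@n/(r@n))[:,None]; print('band',s,c.round(1),P[0].round(4))
E
python3 - <<'E'
from bot import *
need((.583,.258,.068))
lean(manip.state()['tool_pos'],5,(45,100,20),(85,255,255),'s5.png')
E
```

```text
t 34.8 pos [0.5814 0.2569 0.0716] F [ 0.2  0.7 -1.3] w 0.362
[[-0.752  0.654  0.084]
 [-0.058  0.061 -0.996]
 [-0.657 -0.754 -0.008]]
joints [ 0.37 -0.01  2.12 -0.52  0.38  2.28] need tool mm [ 1.1  3.9 -0.9] tilt 41.1 yaw(-x_tool) 4.4
band [317 160  15  14 124] [324.1 166.9] [0.6009 0.2586 0.0719]
band [313 177  15   9  57] [319.4 181.6] [0.5936 0.258  0.0164]
```

>>> {"op": "apply_moves", "data": {"moves": [[1, 0, 0, 0, 0, 0, 2.3], [1, 2, 2.2, 0, 0, 0, 0], [1, 2, 2.2, 0, 0, 0, 0], [1, 0, 0, 0, 0, 0, 0]]}}

```text
time: 35.25
tool_pos: [0.585, 0.2577, 0.0687]
tool_rot: [0.288, 0.236, 0.67, -0.642]
contact_force: [0.1, -0.5, -1.3]
gripper_width: 0.358
```

>>> {"op": "apply_moves", "data": {"moves": [[1, 1.4, 1.5, 0, 0, 0, 0], [1, 0, 0, 0, 0, 0, 0]]}}

```text
time: 35.45
tool_pos: [0.5848, 0.2578, 0.0667]
tool_rot: [0.289, 0.236, 0.67, -0.642]
contact_force: [-0.3, 0.6, -1.9]
gripper_width: 0.356
```

>>> {"op": "apply_moves", "data": {"moves": [[1, 1.4, 1.5, 0, 0, 0, 0], [1, 0, 0, 0, 0, 0, 0]]}}

```text
time: 35.65
tool_pos: [0.5846, 0.2578, 0.0645]
tool_rot: [0.289, 0.236, 0.67, -0.642]
contact_force: [0.6, -0.2, -1.6]
gripper_width: 0.36
```

>>> {"op": "apply_moves", "data": {"moves": [[1, 1, 1, 0, 0, 0, 0], [1, 0, 0, 0, 0, 0, 0]]}}

```text
time: 35.85
tool_pos: [0.5846, 0.2579, 0.0632]
tool_rot: [0.289, 0.236, 0.67, -0.642]
contact_force: [0.2, 0.9, -0.9]
gripper_width: 0.362
```

>>> {"op": "apply_moves", "data": {"moves": [[1, 1, 1, 0, 0, 0, 0], [1, 0, 0, 0, 0, 0, 0]]}}

```text
time: 36.05
tool_pos: [0.5851, 0.2581, 0.0625]
tool_rot: [0.289, 0.237, 0.67, -0.641]
contact_force: [0.6, 0.5, -0.6]
gripper_width: 0.362
```

>>> {"op": "apply_moves", "data": {"moves": [[1, 1, 1, 0, 0, 0, 0], [1, 0, 0, 0, 0, 0, 0]]}}

```text
time: 36.25
tool_pos: [0.5858, 0.2584, 0.0624]
tool_rot: [0.29, 0.237, 0.67, -0.641]
contact_force: [-3.4, -1.6, 5.8]
gripper_width: 0.362
```

>>> {"op": "apply_moves", "data": {"moves": [[1, 1, 1, 0, 0, 0, 0], [1, 0, 0, 0, 0, 0, 0]]}}

```text
time: 36.45
tool_pos: [0.5866, 0.2587, 0.0624]
tool_rot: [0.291, 0.238, 0.67, -0.64]
contact_force: [-4.1, -2.2, 11.1]
gripper_width: 0.356
```

>>> {"op": "apply_moves", "data": {"moves": [[0, 0, 0, 0, 0, 0, 0], [-0.2, 0, 0, 0, 0, 0, 0], [-0.5, 0, 0, 0, 0, 0, 0], [-0.5, 0, 0, 0, 0, 0, 0], [-0.5, 0, -8, 0, 0, 0, 0], [-0.5, 0, -20, 0, 0, 0, 0], [-0.5, 0, -30, 0, 0, 0, 0], [-0.5, 0, -30, 0, 0, 0, 0], [-0.5, 0, -30, 0, 0, 0, 0], [-0.5, 0, 0, 0, 0, 0, 0]]}}

```text
time: 37.45
tool_pos: [0.5033, 0.2513, 0.1487]
tool_rot: [0.291, 0.239, 0.671, -0.639]
contact_force: [0.8, -0.6, 1.1]
gripper_width: 0.749
```

```bash
python3 - <<'E'
from bot import *
need((.562,.358,.1))
im,C=grab('scene','s6.png')
for nm,lo,hi in(('g',(45,100,20),(85,255,255)),('y',(22,120,60),(35,255,255)),('b',(100,120,40),(130,255,255))):
    for s,c,m in blobs(im,lo,hi,20):
        if 270<c[0]<370 and 140<c[1]<210: print(nm,s,c.round(1))
im,C=grab('top','t6.png')
for nm,lo,hi in(('g',(45,80,20),(85,255,255)),('y',(22,150,60),(35,255,255)),('b',(100,70,40),(130,255,255))):
    for s,c,m in blobs(im,lo,hi,12):
        if 90<c[0]<260 and 160<c[1]<250: print('top',nm,s,c.round(1))
E
```

```text
t 37.45 pos [0.5033 0.2513 0.1487] F [ 0.8 -0.6  1.1] w 0.749
[[-0.717  0.692  0.085]
 [-0.052  0.069 -0.996]
 [-0.695 -0.718 -0.013]]
joints [ 0.44 -0.35  2.28 -0.48  0.52  2.26] need tool mm [ -13.8   82.9 -100.7] tilt 44.1 yaw(-x_tool) 4.2
g [317 163  16  14 146] [324.5 170.1]
g [315 181  15   8  53] [321.3 185. ]
y [283 171  16  14 151] [290.4 177.7]
y [282 188  15   9  66] [288.7 192.3]
b [320 152  10  11  43] [323.6 156.1]
b [331 158  13  14 106] [336.5 163.8]
top g [150 189  13  14  79] [156.8 197.1]
top y [191 197  12  14  80] [197.4 205.1]
top b [116 208  14  11 128] [122.4 212.7]
top b [118 228  14   9 101] [124.5 231.8]
```

Green stands: its bands in the scene view match the yellow bottle's size and spacing. The blue bottle hasn't moved, so I'll do the same with it.

>>> {"op": "apply_moves", "data": {"moves": [[-0.4, 0, 0, -36, 0, 0, 0], [-0.4, 0, 0, -36, 0, 0, 0], [-0.4, 0, 0, -34, 0, 0, 0], [-0.4, 0, 0, 0, 0, 0, -6.5], [-0.4, 0, 0, 0, 0, 0, -6.5], [-0.4, 0, 0, 0, 0, 0, -6.5], [-0.4, 0, 0, 0, 0, 0, -6.5], [-0.4, 0, 0, 0, 0, 0, -6.5], [-0.4, 0, 0, 0, 0, 0, -6.5], [-0.4, 0, 0, 0, 0, -2, -5.1], [-0.4, 0, 0, 0, 0, 0, -6.5], [-0.4, 0, 0, 0, 0, 0, -6.5], [-0.4, 0, 0, 0, 0, 0, -6.5], [-0.4, 0, 0, 0, 0, 0, -6.5], [-0.4, 0, 0, 0, 0, 0, -6.5], [-0.4, 0, 0, 0, 0, 0, -6.5], [-0.4, 0, 0, 0, 0, 0, -6.5], [-0.4, 0, 0, 0, 0, 0, 0], [-0.4, 0, 0, 0, 0, 0, 0]]}}

```text
time: 39.45
tool_pos: [0.4945, 0.3554, 0.1429]
tool_rot: [0.237, 0.315, -0.636, 0.663]
contact_force: [1.1, -0.9, -0.3]
gripper_width: 0.697
```

```bash
python3 - <<'E'
from bot import *
need((.563,.3585,.10)); need((.563,.3585,.035))
im,C=grab('wrist','w14.png')
# lateral offset of the bottle: mean of blue mask at its mid-height vs the TCP plane
for s,c,m in blobs(im,(100,120,40),(130,255,255),60): print(s,c.round(1),onplane(C,[c],.036).round(4))
E
```

```text
t 39.45 pos [0.4945 0.3554 0.1429] F [ 1.1 -0.9 -0.3] w 0.697
[[-0.689 -0.715  0.118]
 [-0.087 -0.079 -0.993]
 [ 0.719 -0.695 -0.008]]
joints [0.41 0.55 1.33 0.24 2.03 1.88] need tool mm [-78.3 -19.4   5.3] tilt -46.0 yaw(-x_tool) 7.2
t 39.45 pos [0.4945 0.3554 0.1429] F [ 1.1 -0.9 -0.3] w 0.697
[[-0.689 -0.715  0.118]
 [-0.087 -0.079 -0.993]
 [ 0.719 -0.695 -0.008]]
joints [0.41 0.55 1.33 0.24 2.03 1.88] need tool mm [-125.    25.7    5.8] tilt -46.0 yaw(-x_tool) 7.2
[ 243   31   64   28 1553] [273.8  44.1] [[0.519  0.3495 0.036 ]]
```

>>> {"op": "apply_moves", "data": {"moves": [[-0.4, -40, -10, 3.5, 0, 0, 0], [-0.4, -38, -9.5, 3.5, 0, 0, 0], [-0.4, 0, 0, 0, 0, 0, 0], [-0.4, -16, 15, 0, 0, 0, 0], [-0.4, -16, 15, 0, 0, 0, 0], [-0.4, -14, 14, 0, 0, 0, 0], [-0.4, 0, 0, 0, 0, 0, 0], [-0.4, 0, 0, 0, 0, 0, 0]]}}

```text
time: 40.3
tool_pos: [0.5625, 0.358, 0.0388]
tool_rot: [0.236, 0.316, -0.636, 0.663]
contact_force: [0.3, 0.8, -0.1]
gripper_width: 0.699
```

```bash
python3 - <<'E'
from bot import *
need((.563,.357,.035))
E
```

```text
t 40.3 pos [0.5625 0.358  0.0388] F [ 0.3  0.8 -0.1] w 0.699
[[-0.689 -0.715  0.119]
 [-0.089 -0.08  -0.993]
 [ 0.719 -0.695 -0.009]]
joints [0.38 0.8  1.15 0.21 1.97 1.83] need tool mm [-3.   2.4  1.1] tilt -46.0 yaw(-x_tool) 7.3
```

>>> {"op": "apply_moves", "data": {"moves": [[-0.4, -2.5, 2.5, 0, 0, 0, 0], [1, 0, 0, 0, 0, 0, 0], [1, 0, 0, 0, 0, 0, 0], [1, 0, 0, 0, 0, 0, 0], [1, 0, 0, 0, 0, 0, 0], [1, 7, -7, 0, 0, 0, 0], [1, 7, -7, 0, 0, 0, 0], [1, 7, -7, 0, 0, 0, 0], [1, 6, -6, 0, 0, 0, 0], [1, 0, 0, 0, 0, 0, 0]]}}

```text
time: 41.3
tool_pos: [0.565, 0.3582, 0.0762]
tool_rot: [0.234, 0.314, -0.637, 0.663]
contact_force: [0.5, -0.0, -1.1]
gripper_width: 0.36
```

>>> {"op": "apply_moves", "data": {"moves": [[1, 0, 0, 0, 0, 0, 6], [1, 0, 0, 0, 0, 0, 6], [1, 0, 0, 0, 0, 0, 6], [1, 0, 0, 0, 0, 0, 6], [1, 0, 0, 0, 0, 0, 6], [1, 0, 0, 0, 0, 0, 6], [1, 0, 0, 0, 0, 0, 6], [1, 0, 0, 0, 0, 0, 6], [1, 0, 0, 0, 0, 0, 6], [1, 0, 0, 0, 0, 0, 6], [1, 0, 0, 0, 0, 0, 6], [1, 0, 0, 0, 0, 0, 6], [1, 0, 0, 0, 0, 0, 6], [1, 0, 0, 0, 0, 0, 6], [1, 0, 0, 0, 0, 0, 6], [1, 0, 0, 0, 0, 0, 0]]}}

```text
time: 42.9
tool_pos: [0.5612, 0.3557, 0.0704]
tool_rot: [0.296, 0.22, 0.673, -0.641]
contact_force: [-0.7, 0.4, -2.9]
gripper_width: 0.361
```

```bash
python3 - <<'E'
from bot import *
need((.563,.357,.064))
lean(manip.state()['tool_pos'],7,(100,120,40),(130,255,255),'s7.png')
E
```

```text
t 42.9 pos [0.5612 0.3557 0.0704] F [-0.7  0.4 -2.9] w 0.361
[[-0.728  0.676  0.117]
 [-0.083  0.082 -0.993]
 [-0.681 -0.732 -0.003]]
joints [ 0.57  0.08  2.04 -0.78  0.44  2.64] need tool mm [ 3.   6.  -1.1] tilt 42.9 yaw(-x_tool) 6.5
band [338 146  12  14 102] [343.5 152.9] [0.5792 0.3579 0.0721]
band [333 164  14   8  51] [339.  167.4] [0.5744 0.3573 0.0175]
band [199 219  22  24 128] [209.  231.7] [-0.1743  0.2653 -0.8363]
band [494 219  18  28 305] [504.8 235.1] [1.0284 0.413  0.0769]
band [194 236  10  22  47] [199.5 245.6] [-0.2985  0.2501 -1.058 ]
band [   0  331   77   53 3631] [ 36.4 359.2] [5.3275 0.9409 6.3904]
```

>>> {"op": "apply_moves", "data": {"moves": [[1, 0, 0, 0, 0, 0, 1.3], [1, 2, 2.1, 0, 0, 0, 0], [1, 1.4, 1.5, 0, 0, 0, 0], [1, 0, 0, 0, 0, 0, 0]]}}

```text
time: 43.35
tool_pos: [0.565, 0.357, 0.0691]
tool_rot: [0.304, 0.23, 0.671, -0.636]
contact_force: [0.5, 0.8, -1.3]
gripper_width: 0.363
```

>>> {"op": "apply_moves", "data": {"moves": [[1, 1, 1.1, 0, 0, 0, 0], [1, 0, 0, 0, 0, 0, 0]]}}

```text
time: 43.55
tool_pos: [0.5648, 0.3571, 0.0676]
tool_rot: [0.304, 0.23, 0.671, -0.636]
contact_force: [-0.9, -0.3, -1.3]
gripper_width: 0.363
```

>>> {"op": "apply_moves", "data": {"moves": [[1, 1, 1.1, 0, 0, 0, 0], [1, 0, 0, 0, 0, 0, 0]]}}

```text
time: 43.75
tool_pos: [0.5647, 0.3571, 0.0659]
tool_rot: [0.304, 0.23, 0.671, -0.636]
contact_force: [-0.5, 1.0, -1.3]
gripper_width: 0.359
```

>>> {"op": "apply_moves", "data": {"moves": [[1, 1, 1, 0, 0, 0, 0], [1, 0, 0, 0, 0, 0, 0]]}}

```text
time: 43.95
tool_pos: [0.5646, 0.3571, 0.0645]
tool_rot: [0.304, 0.23, 0.671, -0.635]
contact_force: [0.4, -0.8, -1.9]
gripper_width: 0.361
```

>>> {"op": "apply_moves", "data": {"moves": [[1, 1, 1, 0, 0, 0, 0], [1, 0, 0, 0, 0, 0, 0]]}}

```text
time: 44.15
tool_pos: [0.5646, 0.3571, 0.0631]
tool_rot: [0.304, 0.23, 0.671, -0.635]
contact_force: [-0.6, -0.4, -0.6]
gripper_width: 0.355
```

>>> {"op": "apply_moves", "data": {"moves": [[1, 1, 1, 0, 0, 0, 0], [1, 0, 0, 0, 0, 0, 0]]}}

```text
time: 44.35
tool_pos: [0.5646, 0.3571, 0.0616]
tool_rot: [0.304, 0.23, 0.671, -0.636]
contact_force: [0.6, -0.9, -1.1]
gripper_width: 0.361
```

>>> {"op": "apply_moves", "data": {"moves": [[1, 1, 1, 0, 0, 0, 0], [1, 0, 0, 0, 0, 0, 0]]}}

```text
time: 44.55
tool_pos: [0.5653, 0.3575, 0.0614]
tool_rot: [0.305, 0.231, 0.671, -0.635]
contact_force: [-0.9, -0.5, 2.1]
gripper_width: 0.359
```

Contact. I'll press slightly more, release, back off along the fingers, then check.

>>> {"op": "apply_moves", "data": {"moves": [[1, 0.6, 0.6, 0, 0, 0, 0], [0, 0, 0, 0, 0, 0, 0], [-0.2, 0, 0, 0, 0, 0, 0], [-0.5, 0, 0, 0, 0, 0, 0], [-0.5, 0, 0, 0, 0, 0, 0], [-0.5, 0, -8, 0, 0, 0, 0], [-0.5, 0, -20, 0, 0, 0, 0], [-0.5, 0, -30, 0, 0, 0, 0], [-0.5, 0, -30, 0, 0, 0, 0], [-0.5, 0, -30, 0, 0, 0, 0], [-0.5, -30, -30, 0, 0, 0, 0], [-0.5, -30, -30, 0, 0, 0, 0], [-0.5, -30, -30, 0, 0, 0, 0], [-0.5, 0, 0, 0, 0, 0, 0]]}}

```text
time: 45.95
tool_pos: [0.4857, 0.3483, 0.2818]
tool_rot: [0.308, 0.235, 0.672, -0.631]
contact_force: [0.3, 0.8, 0.4]
gripper_width: 0.752
```

```bash
python3 - <<'E'
from bot import *
st()
im,C=grab('scene','s8.png')
for nm,lo,hi in(('g',(45,100,20),(85,255,255)),('y',(22,120,60),(35,255,255)),('b',(100,120,40),(130,255,255))):
    for s,c,m in blobs(im,lo,hi,20):
        if 270<c[0]<370 and 130<c[1]<210: print(nm,s,c.round(1))
it,Ct=grab('top','t8.png')
a=cv2.resize(im[120:320,90:400],(800,516),interpolation=2); cv2.imwrite('pics/f.png',a)
for nm,(x,y,z) in dict(red=(.635,-.2875,.064),blue=(.609,-.119,.064)).items(): print(nm,proj(Ct,[[x,y,z]]).round(1))
for nm,lo,hi,z in(('red',(172,120,50),(9,255,255),.064),('blue',(100,70,40),(130,255,255),.064)):
    for s,c,m in blobs(it,lo,hi):
        if 270<c[0]<400 and 130<c[1]<270: print('top',nm,s,c.round(1))
d=cv2.absdiff(cv2.imread('pics/top0.png'),it).max(2)
for nm,(u,v) in dict(cup=(330,139),stamp=(258,152)).items(): print(nm,'max diff',d[v-10:v+10,u-10:u+10].max(),d[v-10:v+10,u-10:u+10].mean())
E
```

```text
t 45.95 pos [0.4857 0.3483 0.2818] F [0.3 0.8 0.4] w 0.752
[[-0.699  0.705  0.118]
 [-0.072  0.094 -0.993]
 [-0.711 -0.703 -0.015]]
g [317 163  16  14 146] [324.5 170.2]
g [315 181  14   8  54] [321.2 185.1]
y [283 171  16  14 154] [290.4 177.7]
y [281 189  16   8  63] [288.8 192.5]
b [337 150  14  13 120] [343.5 156.1]
b [334 167  14   7  50] [340.1 170.3]
red [[369.3 170.3]]
blue [[304.5 183.8]]
top red [322 133  19  16 119] [331.1 142.1]
top red [359 156  17  28 254] [367.8 168.7]
top red [351 159   7  25  74] [354.6 172.4]
top blue [301 177  11  19 159] [305.4 185.2]
cup max diff 11 4.5325
stamp max diff 11 6.08
```

View pics/f.png

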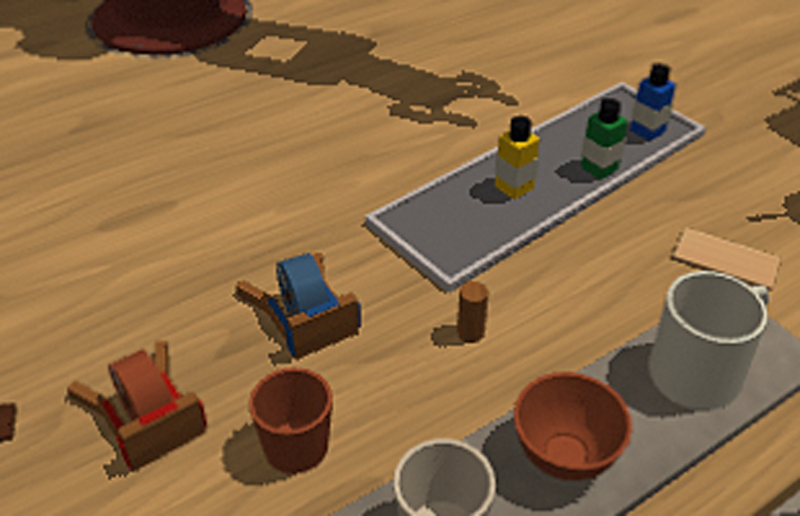

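```bash
python3 - <<'E'
from h import *
C=cam('top')
for n,s,a in(('red',(.636,-.2875),2.4),('blue',(.609,-.119),-3.3)):
    h=np.radians(a); d=np.array([np.cos(h),np.sin(h)])
    for t in np.radians([0,20,35]): 
        print(n,[proj(C,[[*(np.array(s)+d*(dx-.032*np.cos(t))),.032+.032*np.sin(t)]]).round(1)[0].tolist() for dx in(0,-.01)])
E
```

```text
red [[368.3, 184.8], [368.9, 188.5]]
red [[369.1, 183.1], [369.7, 186.9]]
red [[369.5, 181.0], [370.1, 184.8]]
blue [[303.6, 198.6], [303.7, 202.5]]
blue [[304.0, 197.1], [304.1, 200.9]]
blue [[304.2, 195.0], [304.3, 198.9]]
```

The rear-rim rows (red 183, blue 195) match the home predictions of 185 and 198. A wheel 10 mm short would read 188 and 202. Handing in.

```bash
python3 -c "
from plant import manip
print(manip.job_done())"
```

```text
the job is handed in; nothing more can be done
None
```

The bench is in order and handed in at about 46 s; `job_done` reports no verdict, so my own checks are all I have.

**Wheels:** I rolled the terracotta wheel into the red cradle first, then the blue wheel into the blue cradle. Each was caged loosely between the jaws, then pushed with shut fingers until it pressed on the back stop (18 N for red, 27 N for blue). Both stripes had passed half a turn before the wheel reached home. In the last top view, both rear rims sit within about 3 pixels of where a parked wheel should be.

**Bottles:** The orange bottle was absent. Green and blue are now upright in the lane with the yellow one, which never moved. In the last scene view, all three show the same band sizes and spacing.

**Cup, stamp and arm:** Cup and stamp look unchanged from the first picture, and the arm is clear of everything.

**What went wrong or disagreed:**
- **Green bottle:** the first attempt ran into a wrist joint limit, with lean readings of 14–20°. I laid it back down and regrasped at a steeper angle, which worked.
- **Blue seat:** my first position for it was about 2 mm off, corrected using the cheek ends.

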